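Polish a batch of printed latches

TASK

Put every short printed latch from the build plate into the bowl of polishing beads, then stir them in slowly with the hanging stirrer, its end close to the bowl's floor, in several full circles some 8 cm across round the middle of the bowl, without spilling anything, and hang the stirrer back in its stand. Then log the batch: aim the handheld scanner's beam squarely at the middle of the barcode label from about 10 cm, hold it still for two seconds, and lay it back flat in the middle of its pad. Leave the other things on the bench alone.

Things in the scene. Friction and masses are not known exactly. Their poses are not given: they have to be found in the camera images.
- latch1: freshly printed latch (two to four of the four are there): a grey plastic bar 56 x 20 x 18 mm (own x, y, z); origin at the centre of its underside; starts lying flat on the build plate, about 90 mm from its neighbours; 30 g
- latch2: freshly printed latch (two to four of the four are there): a grey plastic bar 56 x 20 x 18 mm (own x, y, z); origin at the centre of its underside; starts lying flat on the build plate, about 90 mm from its neighbours; 30 g
- latch3: freshly printed latch (two to four of the four are there): a grey plastic bar 56 x 20 x 18 mm (own x, y, z); origin at the centre of its underside; starts lying flat on the build plate, about 90 mm from its neighbours; 30 g
- latch4: freshly printed latch (two to four of the four are there): a grey plastic bar 56 x 20 x 18 mm (own x, y, z); origin at the centre of its underside; starts lying flat on the build plate, about 90 mm from its neighbours; 30 g
- plate: dark thin steel build plate, 220 x 210 x 3 mm, flat on the bench, fixed; origin at the centre of its underside
- bowl: round steel bowl, open on top, fixed to the bench; rim 85 mm above the bench, radius 125 mm outside, 121 inside; inner floor flat, 16 mm above the bench, 106 mm in radius, the wall leaning slightly outward; origin on its axis at bench level; its x points away from the robot, y to the robot's left
- bead1: white ceramic polishing bead, a ball 24 mm across, 20 g, one of six loose in the bowl; origin at its centre
- bead2: white ceramic polishing bead, a ball 24 mm across, 20 g, one of six loose in the bowl; origin at its centre
- bead3: white ceramic polishing bead, a ball 24 mm across, 20 g, one of six loose in the bowl; origin at its centre
- bead4: white ceramic polishing bead, a ball 24 mm across, 20 g, one of six loose in the bowl; origin at its centre
- bead5: white ceramic polishing bead, a ball 24 mm across, 20 g, one of six loose in the bowl; origin at its centre
- bead6: white ceramic polishing bead, a ball 24 mm across, 20 g, one of six loose in the bowl; origin at its centre
- stirrer: stirrer: wooden cross handle 22 x 90 x 42 mm (own x, y, z) with a steel rod, 12 mm thick, straight down from the middle of its underside, ending in a thicker round foot, 18 mm across and 44 mm tall, with a round end; origin at the centre of the handle's underside, from which the foot's lower end is 110 mm down (-z); 140 g. It hangs upright in its stand, the handle lying across the two rails
- stirrer_tip (a point): centre of the underside of the stirrer's foot
- stand: aluminium stirrer stand, fixed: two parallel level rails along its x (from 35 mm in front of the origin to 65 mm behind), each 14 mm wide with a 40 mm free gap between them, open in front and closed behind by an upright plate; rail tops 130 mm above the bench. The origin is at bench level under the place where the stirrer's rod hangs; the stirrer's handle lies along the stand's y
- scanner: handheld bar scanner: black body 130 x 36 x 32 mm (own x, y, z; x from -85 to +45 mm) with a grey head 46 mm wide and up to 60 mm high at its +x end, reaching to x = 87 mm; origin on its underside; grip it by the black body across its y, at x about -10 mm; 150 g. Lies upright on its pad
- scan_beam (a point): centre of the scanner's window, at (75, 0, 20) mm in the scanner's frame; its x axis is the beam, which leaves the head forward and 45 degrees downward (half way between the scanner's +x and -z); it reads from about 60 to 160 mm
- pad: black rubber scanner pad, 200 x 100 x 3 mm, flat on the bench, fixed; origin at the centre of its underside; the scanner starts lying along it
- label (a point): centre of the barcode label (62 x 76 mm) on the holder's sloping face, 50 mm above the bench; its z axis stands square out of the label, its y runs level across it. The aluminium holder is fixed, 90 mm wide, about 85 mm deep and tall; the label faces back towards the robot, turned by up to 0.3 rad
- long_rail: bystander: another grey printed bar, but 130 mm long; leave alone
- board: bystander: circuit board in a blue tray, 85 x 60 x 27 mm; leave alone
Things that resemble listed ones, but are neither listed nor needed, are in the scene too. Leave any purple look-alike of the latch2 alone. What is shaped like the stirrer but black is not meant.

How it is judged:
By the outcome, as a careful person would: the job done as asked, in the order asked, and still so for the second after the job is handed in, with the robot touching nothing.
Of latch1, latch2, latch3, latch4 only 2 to 4 are there at a start; the rules pass over those that are not, and their reading is None.
At some moment in a run one of latch1, latch2, latch3, latch4, scanner may be knocked a few centimetres aside while the robot is not near it.
It also fails if it takes over 210 s, if anything falls off the work surface, if the arm or the gripper's body presses on something with over 40 N, if the wrist force passes 120 N, or if a joint passes its speed limit or range.

ROBOT

A 7-joint arm with a two-finger parallel gripper is mounted at the origin on the work surface. World frame = base frame: x ahead of the robot, y to its left, z up, the work surface at z = 0. Lengths are in m, angles in rad, forces in N, time in s.
With the tool pointing down it reaches from about 0.425 to 0.875 m from the base axis. Payload 4.7 kg.
Tool frame: the origin (TCP) lies at the very end of the fingers, on their centre line; the grasp point (between the pads) lies 19 mm behind it; x points along the fingers, z is the direction in which the jaws open and shut, and the axes are right-handed (so a half turn about x gives the same grasp; the last joint's range is limited). The gripper opens to 85 mm and grips with 20 to 120 N. Pads are 22 mm wide; open, the fingers measure 114 mm over their backs; the gripper's body (76 mm by 85 mm) begins 54 mm behind the grasp point. The pads swing forward as they close: fully open they stand 13 mm farther back than shut.
Start: joints at [1.161, 0.321, -0.07, 1.45, 0.023, 1.371, -0.057], TCP at [0.267, -0.593, 0.231] pointing down, gripper open.
Joint ranges: [-2.86, 2.86], [-0.3, 2.09], [-1.38, 1.24], [0.06, 2.45], [-1.56, 4.7], [0.09, 2.05], [-2.69, 2.69]. Speed limits (rad/s): [2.57, 2.57, 3.14, 3.14, 3.14, 3.14, 3.14].

INTERFACE

Orientations are given as a unit quaternion [w, x, y, z].
In Python, from plant import robot, jaws, solver, monitor, optics, job gives the robot as it stands. Calls block until the motion is done:
- robot.move_pose(position, orientation): joint-space move of the TCP to a pose.
- robot.servo_line(position, attitude=None, vel=0.15, until_force=None): straight line of the TCP; attitude=None keeps the orientation; vel is the mean speed in m/s. With until_force (N) it stops when the force on the tool has changed by that much, and returns True; else False.
- robot.movej(angles): joint-space move.
- jaws.command_gripper(opening): finger opening in m; the grip force is fixed at half the most; returns when the fingers have stopped.
- robot.sleep(seconds).
- solver.solve_ik(position, orientation): joint angles nearest the present ones, or None.
- monitor.get_obs(): the state.
- optics.camera(name): name is "scene" or "side" or "wrist"; returns a dict with "color" (480x640x3 uint8, red, green, blue), "fx", "fy", "cx", "cy" (pixels), "k1" (the pictures are not rectified: a ray, as slopes to the right and down, at radius r is drawn at 1 + k1 r^2 times it, then the intrinsics apply), "camera_from_world" (4x4, takes a point from world to camera coordinates); the wrist camera has in their place "mount" (4x4, takes a point from camera to tool coordinates, whose origin is the TCP and whose axes are the tool frame's). Camera axes: x right, y up, looking along -z (the intrinsics and any distortion apply to the point x, -y, -z); pixel columns grow to the right and rows downward; lengths in m; the calibration is good to about 2 mm. A picture is of the moment at which its call begins: read the wrist's pose just before it. There is no depth.
A pose or a line that the arm cannot do raises robot.IKError and nothing moves.
- job.close_job(): hands the job in, once; it reports no verdict.
The state is a dict: "time": time; "joint_positions": joint angles; "joint_vel": joint speeds; "joint_efforts": joint torques, N m; "tool_pos": TCP position; "tcp_rot": TCP orientation; "force": force on the tool from outside, world axes, zero at the start; "torque": the same for the moment, N m; "grip_width": finger opening in m.
Only numpy, scipy, OpenCV 4.12 (cv2) and the standard library are available. Lean on these libraries where they do the work, as an engineer would, in place of code of your own. Each camera call takes 0.05 s, during which the arm holds its last target.

## Working session

There is one attempt and no reset: what is moved stays moved. The work goes in short steps, each a Python script; the robot and the scene stay as the last script left them, time stands still between calls to the robot, and variables do not carry over. Pictures are saved under pics/ and viewed, and the job is handed in when it is done.

```bash
ls -la; mkdir -p pics; cat > h.py <<'E'
import numpy as np, cv2
from plant import robot, jaws, solver, monitor, optics, job
E
python3 - <<'E'
from h import *
o=monitor.get_obs(); print(o)
for n in ("scene","side","wrist"):
    c=optics.camera(n); cv2.imwrite(f"pics/{n}0.png",c["color"][:,:,::-1])
    print(n,{k:(np.round(v,4).tolist() if k!="color" else v.shape) for k,v in c.items()})
E
```

```text
total 12
drwxr-xr-x  3 agent agent 4096 Dec  6 15:57 .
drwxr-xr-x 23 root  root  4096 Dec  6 15:57 ..
drwxr-xr-x  2 agent agent 4096 Dec  6 15:57 pics
{'time': 0.0, 'joint_positions': array([ 1.16109751,  0.32183026, -0.0701176 ,  1.45168374,  0.02259075,
        1.37076031, -0.0569216 ]), 'joint_vel': array([ 4.90242185e-05, -4.50259696e-04, -5.70057018e-04, -5.80924008e-04,
        9.88462277e-04,  1.35173233e-03,  2.38324432e-03]), 'joint_efforts': array([ 1.89677479e-06, -4.93572593e+01, -3.81799741e-01, -3.14330971e+01,
        1.31497209e-02,  1.14710361e-02,  4.86680187e-05]), 'tool_pos': array([ 0.26705642, -0.59202402,  0.23021462]), 'tcp_rot': array([ 0.59340541,  0.38398644,  0.59455923, -0.38330634]), 'force': array([ 0.63113646,  0.17142642, -0.47339833]), 'torque': array([ 0.00035946,  0.00576383, -0.01619207]), 'grip_width': 0.08568096118362133}
scene {'color': (480, 640, 3), 'fx': 482.3437, 'fy': 482.3437, 'cx': 330.9519, 'cy': 248.1691, 'k1': -0.1295, 'camera_from_world': [[-0.4757, 0.8796, -0.0088, 0.2702], [-0.5338, -0.2808, 0.7976, 0.2248], [0.6991, 0.3841, 0.6031, -1.4405], [0.0, 0.0, 0.0, 1.0]]}
side {'color': (480, 640, 3), 'fx': 444.9083, 'fy': 444.9083, 'cx': 318.6975, 'cy': 234.0218, 'k1': 0.0065, 'camera_from_world': [[-0.8134, -0.5813, 0.0222, 0.4538], [0.3616, -0.4753, 0.8021, -0.2962], [-0.4557, 0.6604, 0.5968, -0.7155], [0.0, 0.0, 0.0, 1.0]]}
wrist {'color': (480, 640, 3), 'fx': 411.9726, 'fy': 411.9726, 'cx': 321.3307, 'cy': 236.6357, 'k1': 0.0036, 'mount': [[-0.0008, 0.3035, -0.9528, -0.1423], [-0.0019, 0.9528, 0.3035, 0.0771], [1.0, 0.0021, -0.0002, -0.0003], [0.0, 0.0, 0.0, 1.0]]}
```

View pics/scene0.png

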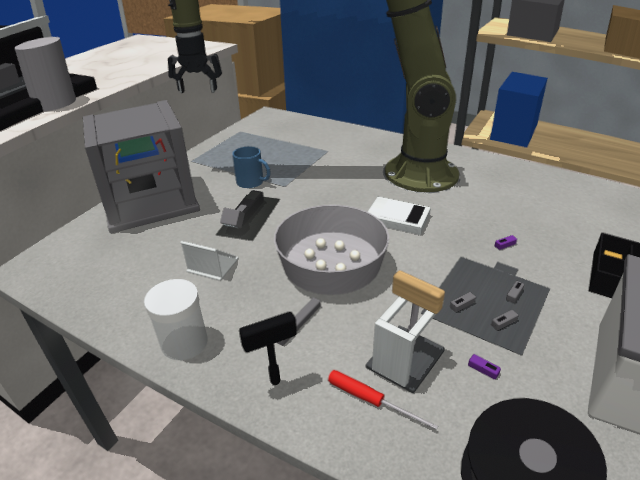

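View pics/side0.png

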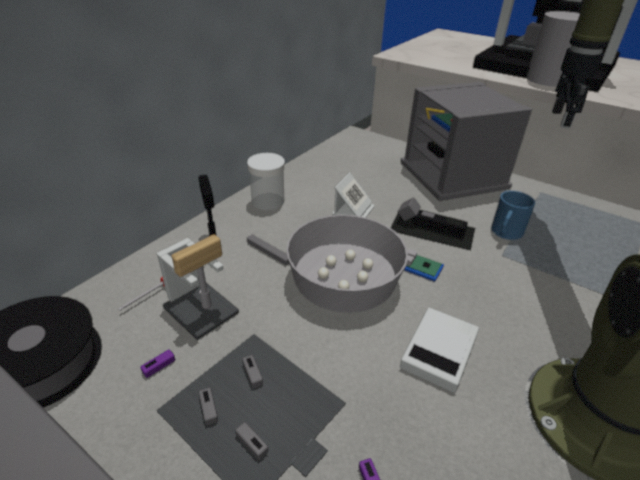

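View pics/wrist0.png

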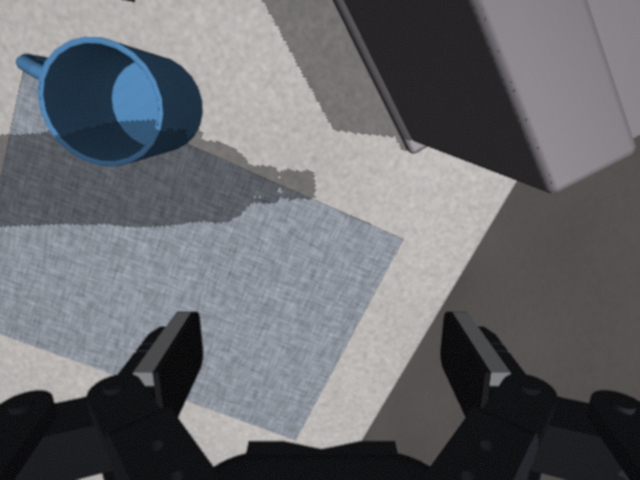

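Scene view: three grey latches on the dark plate at (462,302), (515,291) and (505,320). Lookalikes are the purple bars at (506,242) and (485,366), the long grey rail at (303,320) and the black stirrer at (270,340). The wooden stirrer hangs at (415,290). The scanner is at (245,210) and the label holder at (205,260). Next I set up the geometry helpers and look at close crops.

```bash
cat > h.py <<'E'
import numpy as np, cv2, time
from scipy.spatial.transform import Rotation as Rn
from plant import robot, jaws, solver, monitor, optics, job
def Rq(q): q=np.asarray(q); return Rn.from_quat([q[1],q[2],q[3],q[0]]).as_matrix()
def qR(R): q=Rn.from_matrix(R).as_quat(); return [q[3],q[0],q[1],q[2]]
class Cam:
    def __init__(s,name):
        if name=="wrist":
            o=monitor.get_obs(); c=optics.camera(name)
            T=np.eye(4); T[:3,:3]=Rq(o["tcp_rot"]); T[:3,3]=o["tool_pos"]
            s.M=np.linalg.inv(T@np.array(c["mount"]))
        else:
            c=optics.camera(name); s.M=np.array(c["camera_from_world"])
        s.im=c["color"][:,:,::-1].copy()
        s.K=np.array([[c["fx"],0,c["cx"]],[0,c["fy"],c["cy"]],[0,0,1.]]); s.d=np.array([c["k1"],0,0,0.])
    def save(s,fn,crop=None,scale=1):
        im=s.im
        if crop: im=im[crop[1]:crop[3],crop[0]:crop[2]]
        cv2.imwrite(f"pics/{fn}.png",cv2.resize(im,None,fx=scale,fy=scale,interpolation=cv2.INTER_CUBIC))
    def proj(s,P):
        P=np.atleast_2d(P); c=P@s.M[:3,:3].T+s.M[:3,3]
        return cv2.projectPoints(c*[1,-1,-1],np.zeros(3),np.zeros(3),s.K,s.d)[0][:,0]
    def ray(s,uv):
        uv=np.atleast_2d(np.asarray(uv,float))
        p=cv2.undistortPoints(uv[:,None],s.K,s.d)[:,0]
        d=np.c_[p[:,0],-p[:,1],-np.ones(len(p))]@s.M[:3,:3]
        o=-s.M[:3,:3].T@s.M[:3,3]
        return o,d/np.linalg.norm(d,axis=1,keepdims=True)
    def onz(s,uv,z):
        o,d=s.ray(uv); t=(z-o[2])/d[:,2]; return o+d*t[:,None]
def tri(c1,u1,c2,u2):
    o1,d1=c1.ray(u1);o2,d2=c2.ray(u2); out=[];g=[]
    for a,b in zip(d1,d2):
        A=np.c_[a,-b]; t=np.linalg.lstsq(A,o2-o1,rcond=None)[0]
        p,q=o1+a*t[0],o2+b*t[1]; out.append((p+q)/2); g.append(np.linalg.norm(p-q))
    return np.array(out),np.array(g)
E
python3 - <<'E'
from h import *
s=Cam("scene"); d=Cam("side")
np.set_printoptions(precision=4,suppress=True)
print("latch scene",s.onz([(462,302),(515,291),(505,320)],.021))
print("latch side",d.onz([(252,370),(208,406),(251,441)],.021))
s.save("s_latch",(420,220,560,390),4); s.save("s_stand",(350,255,460,395),4)
d.save("d_stand",(140,200,260,345),4); d.save("d_scan",(330,160,490,260),5); s.save("s_scan",(160,180,300,290),5)
E
```

```text
latch scene [[0.5134 0.272  0.021 ]
 [0.4294 0.363  0.021 ]
 [0.5243 0.3627 0.021 ]]
latch side [[0.5004 0.2746 0.021 ]
 [0.5102 0.3646 0.021 ]
 [0.4181 0.3667 0.021 ]]
```

View pics/s_latch.png

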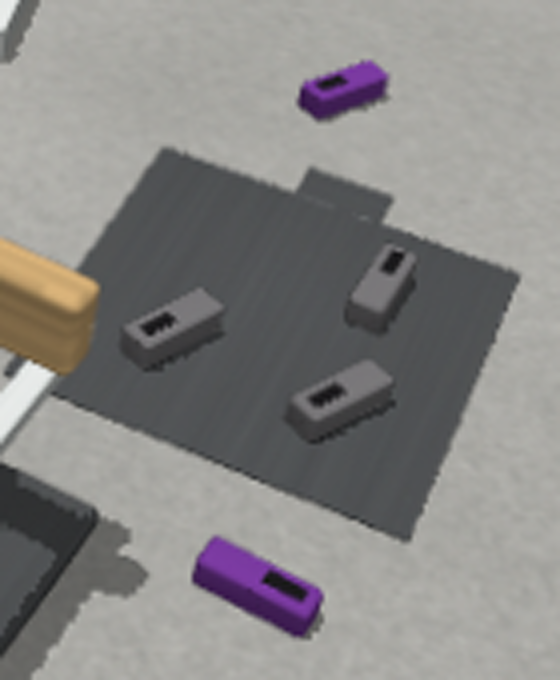

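View pics/s_stand.png

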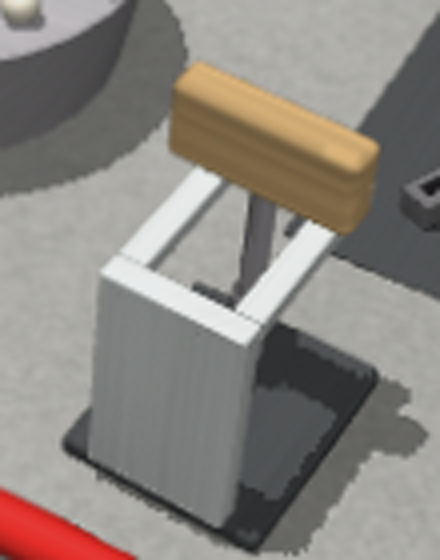

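View pics/d_stand.png

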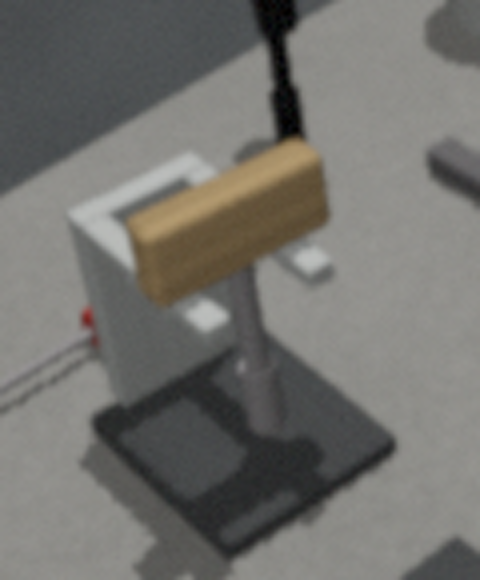

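View pics/d_scan.png

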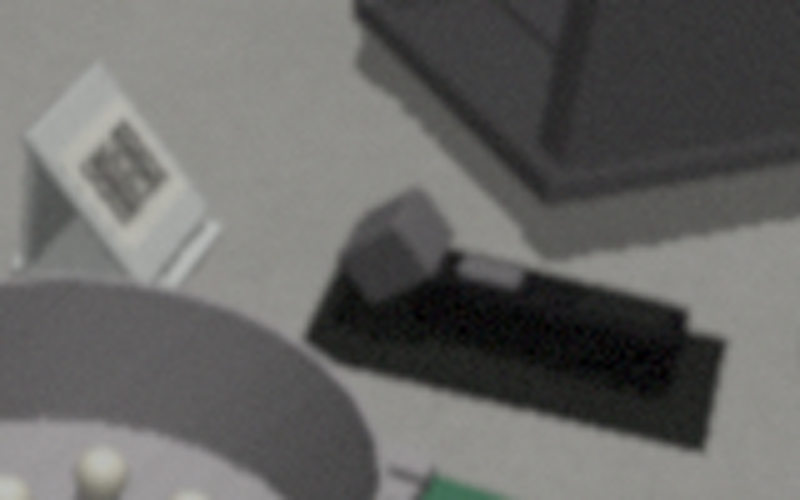

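View pics/s_scan.png

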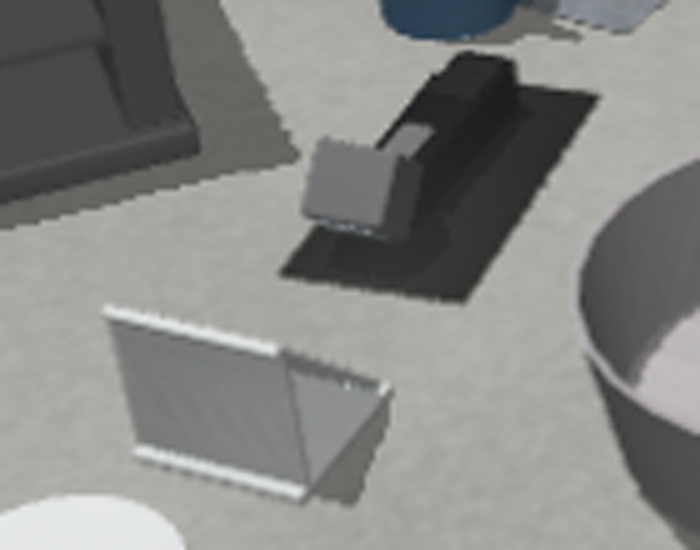

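```bash
python3 - <<'E'
from h import *
np.set_printoptions(precision=4,suppress=True)
s=Cam("scene"); d=Cam("side")
d.save("d_latch",(150,330,350,480),4)
cr=np.array([(165,148),(518,275),(408,542),(52,392)])/4+[420,220]-.375
p=s.onz(cr,.003); print("plate scene",p, np.linalg.norm(np.diff(np.r_[p,p[:1]],axis=0),axis=1),p.mean(0))
E
```

```text
plate scene [[0.3451 0.2232 0.003 ]
 [0.3637 0.4295 0.003 ]
 [0.5824 0.4117 0.003 ]
 [0.565  0.2294 0.003 ]] [0.2071 0.2194 0.1832 0.22  ] [0.464  0.3234 0.003 ]
```

View pics/d_latch.png

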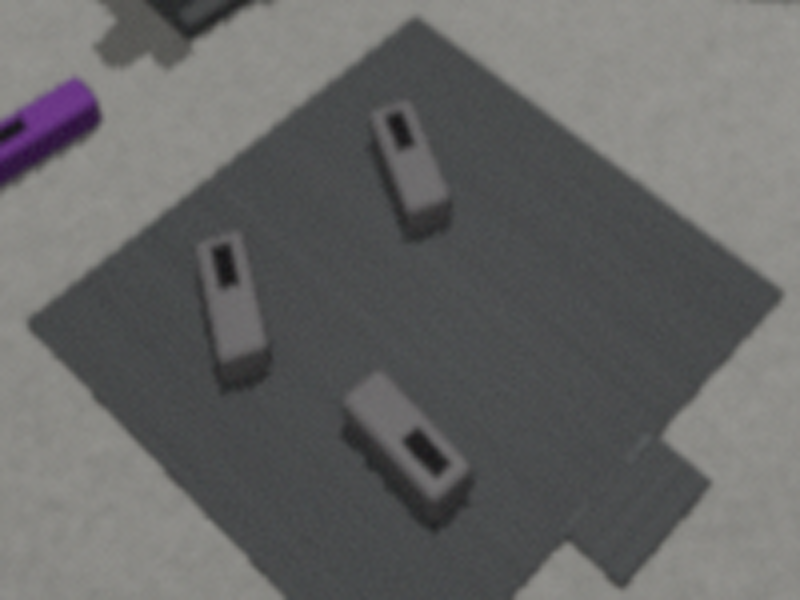

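```bash
python3 - <<'E'
from h import *
np.set_printoptions(precision=4,suppress=True)
s=Cam("scene"); d=Cam("side")
f=lambda a:np.array(a)/4+[150,330]-.375
g=lambda a:np.array(a)/4+[420,220]-.375
p=d.onz(f([(416,18),(783,294),(30,322)]),.003);print("plate",p,(p[1]+p[2])/2)
A=[[(372,108),(408,100),(450,195),(412,213)],[(343,400),(378,372),(470,465),(430,502)],[(198,242),(238,230),(268,342),(226,358)]]
B=[[(122,328),(145,348),(222,309),(200,289)],[(382,246),(415,258),(382,312),(348,300)],[(287,405),(310,426),(392,380),(370,360)]]
for a,b in zip(A,B):
    for P in (d.onz(f(a),.021),s.onz(g(b),.021)): print(P.mean(0),np.linalg.norm(np.diff(P,axis=0),axis=1))
    print(tri(s,g([np.mean(b,0)]),d,f([np.mean(a,0)])))
E
```

```text
plate [[0.562  0.2044 0.003 ]
 [0.3454 0.2229 0.003 ]
 [0.5797 0.4104 0.003 ]] [0.4626 0.3167 0.003 ]
[0.5032 0.2711 0.021 ] [0.0157 0.0531 0.0171]
[0.5045 0.2711 0.021 ] [0.0172 0.0535 0.0174]
(array([[0.5033, 0.2708, 0.0197]]), array([0.0001]))
[0.4215 0.3636 0.021 ] [0.0161 0.052  0.0188]
[0.4238 0.3621 0.021 ] [0.0183 0.0517 0.0181]
(array([[0.4218, 0.3625, 0.0189]]), array([0.001]))
[0.5152 0.3606 0.021 ] [0.016  0.0531 0.0161]
[0.5183 0.3608 0.021 ] [0.0162 0.0582 0.016 ]
(array([[0.5159, 0.3603, 0.0186]]), array([0.0004]))
```

Crops confirm the choice: the three grey, notched bars on the plate agree across both views to about 2 mm. Now the bowl, stand, scanner and label.

```bash
python3 - <<'E'
from h import *
s=Cam("scene"); d=Cam("side")
s.save("s_bowl",(265,195,405,300),5); d.save("d_bowl",(280,210,420,315),5)
E
```

```text
(no output)
```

View pics/s_bowl.png

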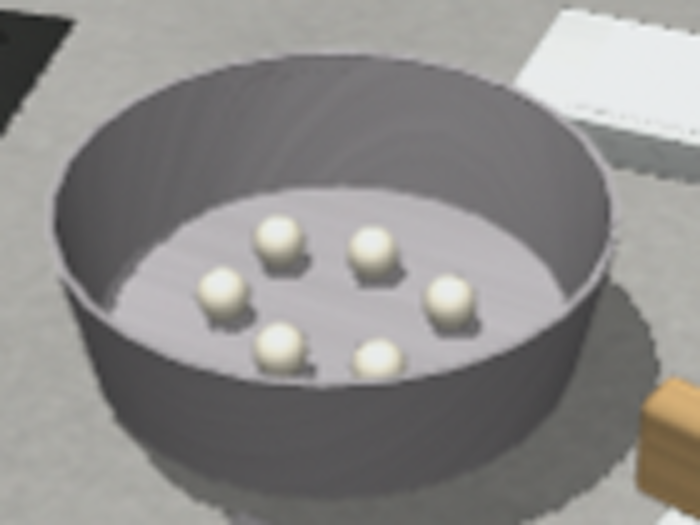

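View pics/d_bowl.png

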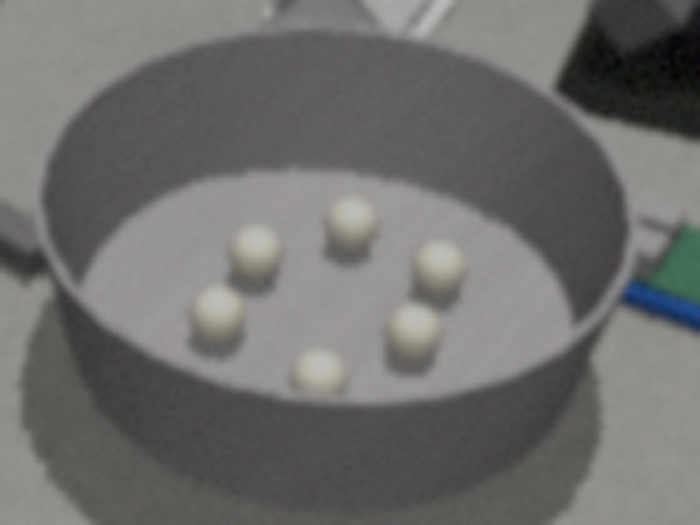

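```bash
python3 - <<'E'
from h import *
from scipy.optimize import least_squares
np.set_printoptions(precision=4,suppress=True)
s=Cam("scene"); d=Cam("side")
f=lambda a,o,k:np.array(a,float)/k+o-.5+.5/k
S=f([(53,210),(120,120),(220,72),(340,53),(470,68),(570,125),(613,210),(340,386),(480,365)],[265,195],5)
D=f([(40,190),(130,85),(230,42),(320,30),(430,42),(540,90),(632,210),(500,385),(370,405),(230,385),(130,330)],[280,210],5)
for c,u in ((s,S),(d,D)):
    P=c.onz(u,.085)[:,:2]
    r=least_squares(lambda x:np.hypot(*(P-x[:2]).T)-x[2],[.6,0,.12]); print("bowl",r.x,r.fun)
print("label",d.onz(f([(124,172)],[330,160],5),.05))
# handle top ends
tS=f([(200,60),(380,143),(172,82),(352,160)],[350,255],4); tD=f([(300,140),(130,218),(322,158),(152,240)],[140,200],4)
print("handle scene top",s.onz(tS,.172),"side",d.onz(tD,.172))
# rail: scene top of back plate corners z .130
print("backplate top", s.onz(f([(103,270),(250,345),(125,257),(265,328)],[350,255],4),.13))
print("rail front ends side",d.onz(f([(205,315),(315,265)],[140,200],4),.13))
print("stand base scene", s.onz(f([(65,442),(250,552),(378,375)],[350,255],4),.0))
print("stand base side", d.onz(f([(95,420),(230,555),(395,440)],[140,200],4),.0))
print("pad scene",s.onz(f([(283,272),(465,300),(598,95)],[160,180],5),.003))
print("pad side",d.onz(f([(305,335),(703,448),(725,340)],[330,160],5),.003))
E
```

```text
bowl [ 0.511 -0.027  0.122] [ 0.0012 -0.0023 -0.0015  0.0012  0.0036 -0.0006 -0.0033  0.0003  0.0014]
bowl [ 0.5067 -0.0285  0.121 ] [ 0.0031 -0.0034 -0.0009  0.0015  0.0023 -0.0004 -0.0021  0.0009  0.0006
  0.0007 -0.0023]
label [[ 0.6392 -0.2713  0.05  ]]
handle scene top [[0.6519 0.1789 0.172 ]
 [0.6669 0.2631 0.172 ]
 [0.6707 0.174  0.172 ]
 [0.6818 0.2562 0.172 ]] side [[0.6666 0.1764 0.172 ]
 [0.6831 0.2583 0.172 ]
 [0.6491 0.1799 0.172 ]
 [0.6644 0.2623 0.172 ]]
backplate top [[0.7447 0.1781 0.13  ]
 [0.7551 0.2453 0.13  ]
 [0.7339 0.183  0.13  ]
 [0.7441 0.2473 0.13  ]]
rail front ends side [[0.6518 0.253  0.13  ]
 [0.6381 0.2014 0.13  ]]
stand base scene [[0.7331 0.1612 0.    ]
 [0.751  0.2577 0.    ]
 [0.6294 0.275  0.    ]]
stand base side [[0.7603 0.2536 0.    ]
 [0.641  0.2725 0.    ]
 [0.6307 0.1739 0.    ]]
pad scene [[ 0.5388 -0.3409  0.003 ]
 [ 0.5156 -0.2456  0.003 ]
 [ 0.3244 -0.2938  0.003 ]]
pad side [[ 0.5214 -0.261   0.003 ]
 [ 0.3263 -0.2942  0.003 ]
 [ 0.3489 -0.3869  0.003 ]]
```

View pics/w1.png

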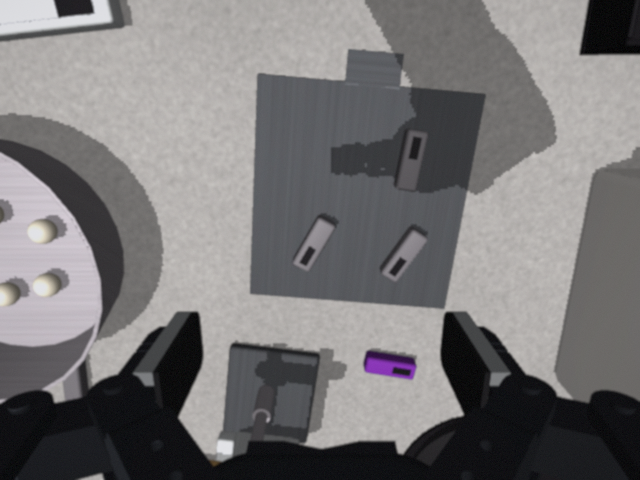

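Wrist view: latches are at (315,242), (404,253) and (411,160), the last one in shadow. The purple bar is at (390,365) and the stand base at (275,390). Next I segment the latches.

```bash
cat >> h.py <<'E'
def latches(w,roi=None,z=.021):
    """grey bars (slightly red) on bluish plate -> list of (center xyz, long-axis angle, w,h)"""
    im=cv2.GaussianBlur(w.im,(3,3),0).astype(float)
    m=((im[:,:,2]-im[:,:,0])/im.sum(2)>0.012)
    # restrict to plate footprint
    c=w.proj(PLATE); pm=np.zeros(m.shape,np.uint8); cv2.fillConvexPoly(pm,np.int32(c),1)
    m=(m&(pm>0)).astype(np.uint8)
    m=cv2.morphologyEx(m,cv2.MORPH_CLOSE,np.ones((9,9)))
    m=cv2.morphologyEx(m,cv2.MORPH_OPEN,np.ones((3,3)))
    out=[]
    for k in cv2.findContours(m,cv2.RETR_EXTERNAL,cv2.CHAIN_APPROX_NONE)[0]:
        if cv2.contourArea(k)<200: continue
        P=w.onz(k[:,0,:],z)[:,:2]*1000
        r=cv2.minAreaRect(P.astype(np.float32)); b=cv2.boxPoints(r)
        e1,e2=b[1]-b[0],b[2]-b[1]; e=e1 if np.hypot(*e1)>np.hypot(*e2) else e2
        out.append((np.array(r[0])/1000,np.arctan2(e[1],e[0]),np.sort(r[1]),cv2.boundingRect(k)))
    return out,m
PLATE=np.array([(.562,.2044,.003),(.3454,.2229,.003),(.3637,.4295,.003),(.5797,.4104,.003)])
E
python3 - <<'E'
from h import *
w=Cam("wrist")
for p in [(320,235),(404,253),(408,172),(300,200),(440,110),(380,160)]: print(p,w.im[p[1],p[0]])
o,m=latches(w)
for x in o: print(x)
cv2.imwrite("pics/m1.png",m[30:320,230:500]*255)
s=Cam("scene"); s.save("s_now",(420,220,560,390),4)
E
```

```text
(320, 235) [146 141 146]
(404, 253) [143 138 141]
(408, 172) [95 90 93]
(300, 200) [94 88 88]
(440, 110) [63 60 57]
(380, 160) [62 60 59]
```

View pics/m1.png

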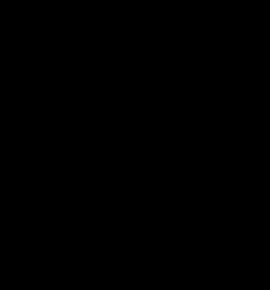

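```bash
sed -i 's|m=((im\[:,:,2\]-im\[:,:,0\])/im.sum(2)>0.012)|im=cv2.bilateralFilter(w.im,9,12,5).astype(float); m=(im[:,:,2]/im[:,:,0]>0.967)\&(im[:,:,1]>70)|' h.py
python3 - <<'E'
from h import *
w=Cam("wrist")
o,m=latches(w)
for x in o: print(x)
v=w.im.copy(); v[m>0]=(0,255,0)
cv2.imwrite("pics/m2.png",np.hstack([cv2.resize(i[30:320,230:500],None,fx=1.45,fy=2) for i in (w.im,v)]))
E
```

```text
(array([0.5137, 0.3594]), np.float32(-0.5848911), array([20.0502, 55.2655]), (382, 231, 44, 51))
(array([0.5014, 0.2695]), np.float32(-0.5116612), array([21.2018, 55.3901]), (293, 219, 41, 52))
(array([0.4214, 0.3614]), np.float32(-0.16918805), array([17.7222, 54.9034]), (396, 131, 31, 61))
```

View pics/m2.png

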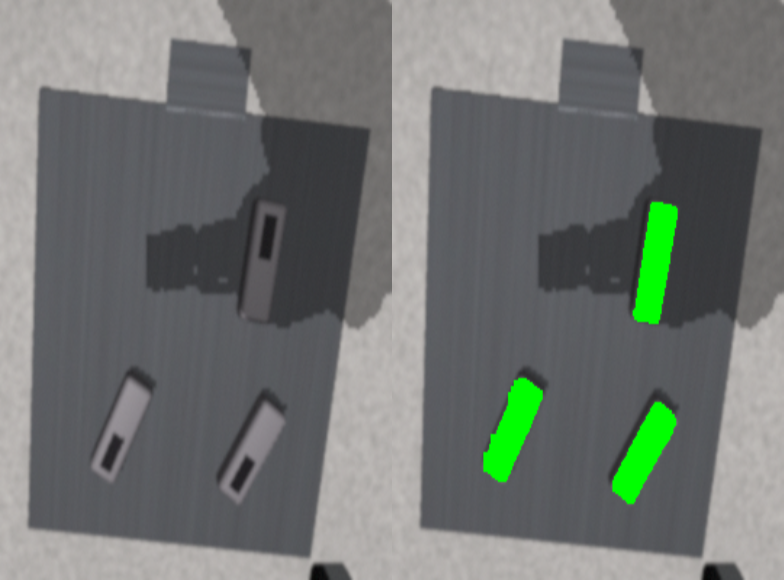

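```bash
cat >> h.py <<'E'
BOWL=np.array([.509,-.028])
def look(tag,p=(.45,.28,.26)):
    go(list(p),np.pi/2); w=Cam("wrist"); o,m=latches(w)
    for x in o: print(tag,x[0],round(float(x[1]),3),x[2])
    return w,o
def pick_drop(x,drop,da,zg=.007,tag=""):
    c,ang=x[0],float(x[1])
    jaws.command_gripper(.05)
    a=go([c[0],c[1],.10],ang+np.pi/2)
    robot.servo_line([c[0],c[1],zg],vel=.12,until_force=8); st("down")
    jaws.command_gripper(.0); o=st("grip")
    if not .014<o["grip_width"]<.026: print("GRASP?"); return False
    robot.servo_line([c[0],c[1],.16],vel=.2); st("up")
    go([drop[0],drop[1],.16],da); o=st("over")
    if not .014<o["grip_width"]<.026: print("LOST?"); return False
    robot.servo_line([drop[0],drop[1],.048],vel=.12,until_force=8); st("low")
    jaws.command_gripper(.045); robot.servo_line([drop[0],drop[1],.16],vel=.25); st("done")
    return True
E
python3 - <<'E'
from h import *
d=Cam("side")
f=lambda a,o,k:np.array(a,float)/k+o-.5+.5/k
B=d.onz(f([(350,222),(256,252),(440,268),(217,314),(413,332),(319,372)],[280,210],5),.028)[:,:2]; print(B-BOWL,np.hypot(*(B-BOWL).T))
w,o=look("pre")
x=min(o,key=lambda x:x[0][1])
print(pick_drop(x,BOWL,0))
Cam("side").save("d2"); Cam("scene").save("s2")
w,o=look("post")
E
```

```text
[[ 0.0213 -0.0508]
 [ 0.0431 -0.0083]
 [-0.027  -0.0477]
 [ 0.0333  0.0354]
 [-0.0391 -0.0049]
 [-0.0208  0.0394]] [0.0551 0.0439 0.0548 0.0486 0.0394 0.0445]
pre [0.5137 0.3594] -0.576 [19.6452 55.2366]
pre [0.5014 0.2694] -0.516 [21.021  55.2243]
pre [0.4212 0.3613] -0.204 [19.1766 54.8949]
down t=6.4 tcp [0.5021 0.2699 0.0079] F [ 0.5 -0.3 -0.2] w 0.0502
grip t=6.8 tcp [0.5022 0.2699 0.0081] F [-1.   0.7  6.3] w 0.0183
up t=7.7 tcp [0.5005 0.2688 0.1585] F [-0.3 -0.7 -1.6] w 0.0187
over t=8.8 tcp [ 0.5092 -0.0259  0.1598] F [-0.6  1.2 -0.5] w 0.0183
low t=9.9 tcp [ 0.5097 -0.0279  0.0487] F [ 0.2 -0.4 -0.2] w 0.0186
done t=10.9 tcp [ 0.5089 -0.028   0.1603] F [ 1.2 -0.2 -0.6] w 0.0451
True
post [0.5135 0.3595] -0.582 [20.2807 55.1734]
post [0.4212 0.3615] -0.158 [18.0374 54.9416]
```

View pics/d2.png

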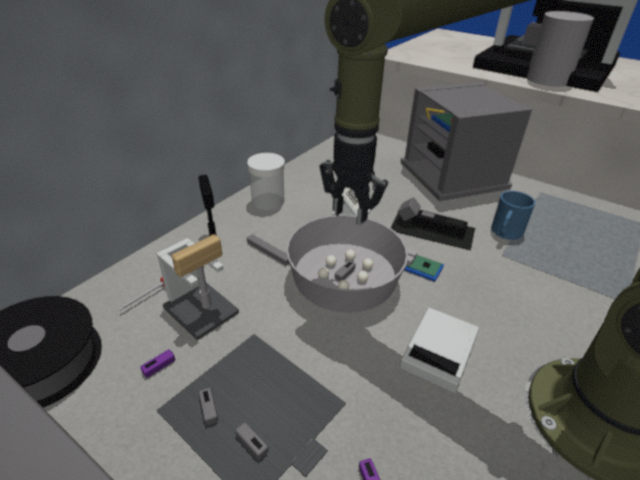

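Side view: latch 1 lies in the middle of the bowl at (345,270), with the beads round it. Now the other two.

```bash
sed -i 's/jaws.command_gripper(.045); robot.servo_line(\[drop/jaws.command_gripper(.033); robot.servo_line([drop/' h.py
python3 - <<'E'
from h import *
w,o=look("a")
x=max(o,key=lambda x:x[0][0])
if pick_drop(x,BOWL+[0,.06],np.pi/2):
    w,o=look("b")
    if len(o)==1: print(pick_drop(o[0],BOWL+[-.066,0],0))
Cam("side").save("d3"); 
w,o=look("post"); w.save("w3"); st()
E
```

```text
a [0.5136 0.3593] -0.579 [19.9823 55.1779]
a [0.4212 0.3615] -0.189 [19.0109 55.4222]
down t=14.5 tcp [0.5142 0.3599 0.008 ] F [-0.1  0.2 -0.1] w 0.0503
grip t=14.9 tcp [0.5143 0.3599 0.0081] F [-0.8 -0.1  5.3] w 0.0181
up t=15.8 tcp [0.5128 0.3586 0.1584] F [ 0.2 -0.5 -0.8] w 0.0181
over t=17.1 tcp [0.5089 0.0332 0.1596] F [-0.6 -0.3 -0. ] w 0.0184
low t=18.2 tcp [0.5097 0.0322 0.0487] F [ 0.   0.5 -0.1] w 0.0183
done t=19.1 tcp [0.509  0.0319 0.1603] F [-0.7  0.5 -0.9] w 0.0328
b [0.4215 0.3615] -0.181 [18.9998 55.5332]
down t=22.2 tcp [0.422  0.362  0.0078] F [-0.1  0.4 -0.2] w 0.0497
grip t=22.5 tcp [0.4221 0.3621 0.008 ] F [-0.5 -0.3  5.4] w 0.0184
up t=23.5 tcp [0.4208 0.3606 0.1586] F [ 0.1 -1.  -1.8] w 0.0182
over t=24.9 tcp [ 0.4433 -0.0266  0.16  ] F [ 0.2 -0.5 -1.4] w 0.0184
low t=26.0 tcp [ 0.4437 -0.0279  0.0486] F [-0.7 -0.4 -0.5] w 0.0183
done t=26.9 tcp [ 0.443  -0.0281  0.1603] F [-0.8  0.3  0.1] w 0.0329
True
 t=28.2 tcp [0.4505 0.278  0.259 ] F [0.2 0.  0.3] w 0.0330
```

View pics/d3.png

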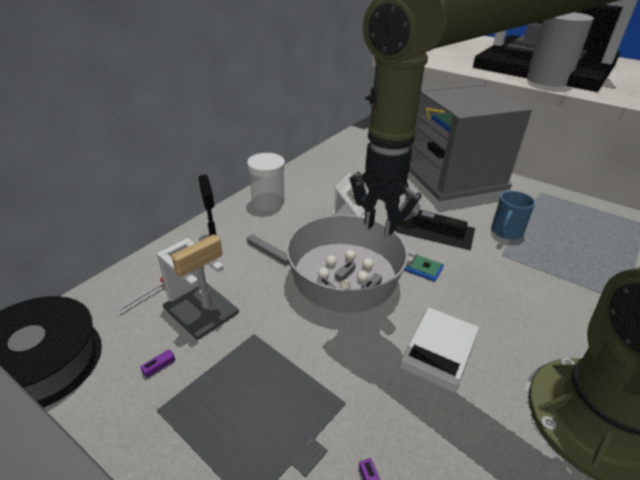

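View pics/w3.png

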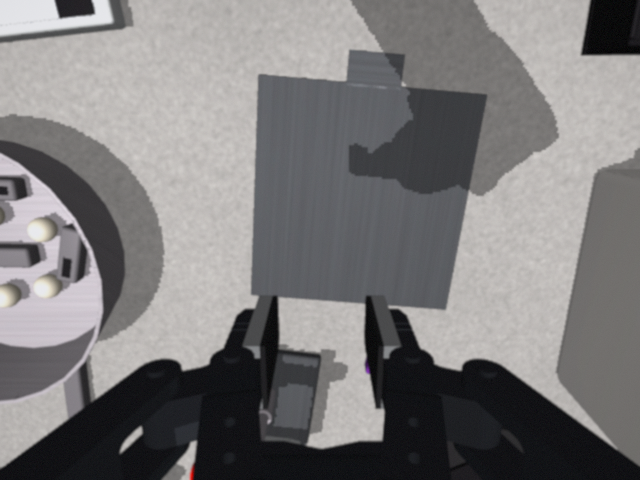

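All three latches are in the bowl and the plate is empty. Next, a close look at the stirrer, and at the bowl from above.

```bash
python3 - <<'E'
from h import *
jaws.command_gripper(.06)
a=go([.60,-.028+.03,.30],-.18); 
print(a); w=Cam("wrist"); w.save("w4a")
go([.667,.219,.30],-.18); w=Cam("wrist"); w.save("w4"); st(); print(monitor.get_obs()["joint_positions"],monitor.get_obs()["tcp_rot"])
np.save("w4M.npy",w.M)
E
```

```text
-0.18
 t=30.8 tcp [0.6677 0.2163 0.3003] F [ 0.1 -0.3  0.5] w 0.0599
[ 0.1359  0.5177 -0.7715  1.1669  0.3543  1.5864 -0.743 ] [ 0.7045  0.064   0.7038 -0.0652]
```

View pics/w4a.png

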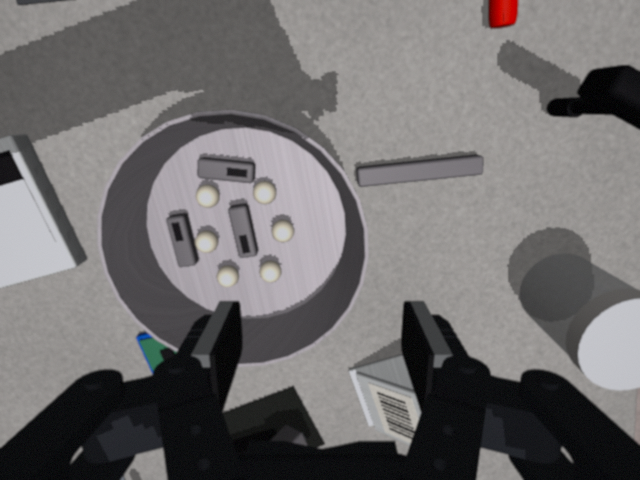

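View pics/w4.png

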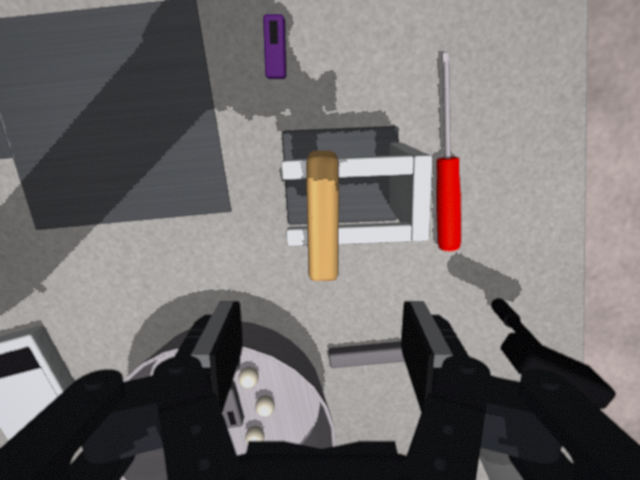

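Bowl view: the three latches lie inside, among six beads. The stirrer handle is centred at about (322,216); the rails run level with gap centre near row 200, and the open end is to the left (towards the robot).

```bash
python3 - <<'E'
from h import *
w=Cam("wrist")
hsv=cv2.cvtColor(w.im,cv2.COLOR_BGR2HSV)
m=((hsv[:,:,0]>10)&(hsv[:,:,0]<28)&(hsv[:,:,1]>70)).astype(np.uint8); m[290:]=0
k=max(cv2.findContours(m,cv2.RETR_EXTERNAL,cv2.CHAIN_APPROX_NONE)[0],key=cv2.contourArea); print(cv2.boundingRect(k))
for z in(.172,.151):
    P=w.onz(k[:,0],z)[:,:2]*1000; r=cv2.minAreaRect(P.astype(np.float32)); print(z,r)
w.save("w4c",(270,110,450,290),4)
# image by bowl
E
```

```text
(305, 149, 33, 131)
0.172 ((668.0362548828125, 221.22940063476562), (91.23168182373047, 21.334941864013672), 80.07234954833984)
0.151 ((667.0038452148438, 215.66763305664062), (98.31513977050781, 22.991424560546875), 80.07254791259766)
```

View pics/w4c.png

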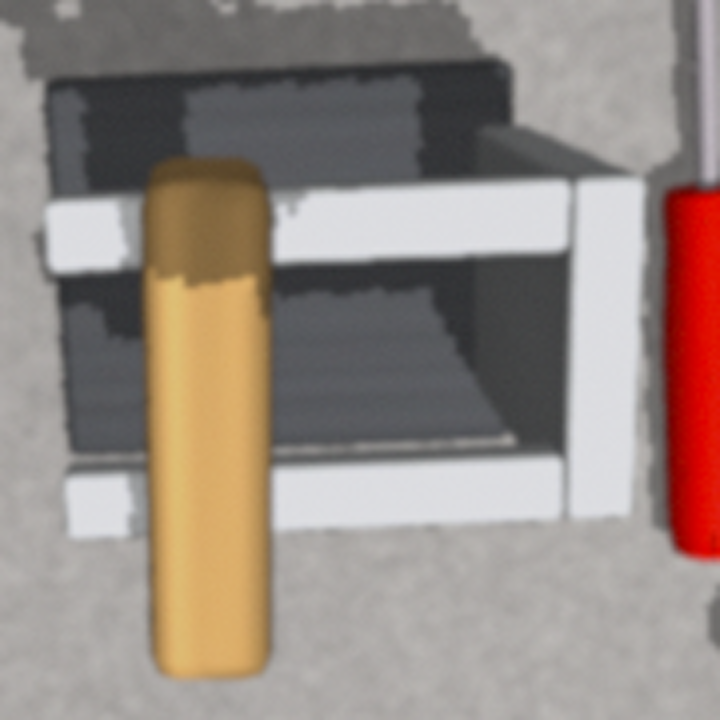

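```bash
python3 - <<'E'
from h import *
w=Cam("wrist")
f=lambda a:np.array(a,float)/4+[270,110]-.375
i=w.onz(f([(48,272),(568,250),(68,470),(562,455)]),.13); o=w.onz(f([(45,202),(570,180),(68,537),(562,520)]),.13)
print(i,o); 
for e in (i,o):
    v=e[1]-e[0]; print("yaw",np.arctan2(v[1],v[0]),np.arctan2(*(e[3]-e[2])[[1,0]]),"sep",np.linalg.norm(np.cross((e[2]-e[0])[:3],v/np.linalg.norm(v))), "mid",(e[0]+e[2])/2,(e[1]+e[3])/2)
im=cv2.imread("pics/w4a.png"); cv2.imwrite("pics/w4b.png",cv2.resize(im[90:390,80:390],None,fx=2,fy=2,interpolation=2))
E
```

```text
[[0.6422 0.246  0.13  ]
 [0.74   0.2319 0.13  ]
 [0.6377 0.2069 0.13  ]
 [0.734  0.1919 0.13  ]] [[0.6444 0.259  0.13  ]
 [0.7419 0.2448 0.13  ]
 [0.6347 0.1932 0.13  ]
 [0.7324 0.1785 0.13  ]]
yaw -0.14344263234704832 -0.15424792590721068 sep 0.0393855119328817 mid [0.6399 0.2264 0.13  ] [0.737  0.2119 0.13  ]
yaw -0.14437916520422153 -0.14957949141148244 sep 0.06655178490310834 mid [0.6396 0.2261 0.13  ] [0.7372 0.2116 0.13  ]
```

View pics/w4b.png

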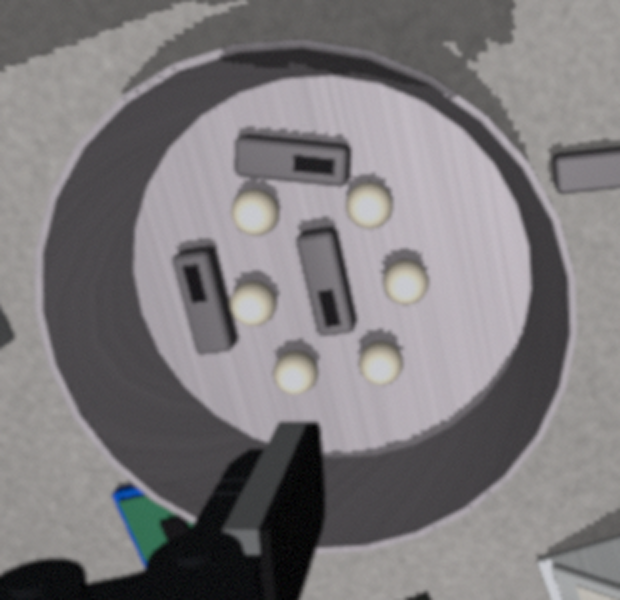

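```bash
python3 - <<'E'
from h import *
from scipy.optimize import least_squares
w=Cam("wrist"); mount=np.array(optics.camera("wrist")["mount"])
T=np.eye(4);T[:3,:3]=Rdown(-.18);T[:3,3]=[.60,.001,.30]; w.M=np.linalg.inv(T@mount)
f=lambda a:np.array(a,float)/2+[80,90]-.25
P=w.onz(f([(43,270),(60,175),(125,92),(220,50),(300,43),(380,55),(460,95),(530,165),(575,290),(560,375),(520,450),(450,510),(340,547),(110,470),(70,390)]),.085)[:,:2]
r=least_squares(lambda x:np.hypot(*(P-x[:2]).T)-x[2],[.5,0,.12]); print(r.x,r.fun)
c=r.x[:2]
Fl=w.onz(f([(133,260),(180,150),(325,75),(450,120),(530,280),(480,395),(385,450),(200,390)]),.016)[:,:2]
r=least_squares(lambda x:np.hypot(*(Fl-x[:2]).T)-x[2],[.5,0,.12]); print(r.x,r.fun)
b=w.onz(f([(255,212),(369,204),(406,282),(253,302),(380,362),(295,372)]),.028)[:,:2]-c; print(b)
l=w.onz(f([(290,158),(207,300),(326,282)]),.034)[:,:2]-c; print(l)
st()
E
```

```text
[ 0.5106 -0.0314  0.122 ] [-0.0027  0.      0.0008 -0.0006 -0.001   0.0003  0.0008  0.0016  0.0018
 -0.0012 -0.0019 -0.002   0.0007  0.0059 -0.0025]
[ 0.5116 -0.0331  0.1051] [ 0.0031 -0.0027  0.001  -0.0001  0.0002 -0.0009  0.0011 -0.0017]
[[-0.0281  0.0432]
 [ 0.0302  0.0367]
 [ 0.0401 -0.0074]
 [-0.0419 -0.0035]
 [ 0.0168 -0.0491]
 [-0.03   -0.0465]]
[[-0.002   0.0673]
 [-0.0631  0.0035]
 [ 0.0002  0.0018]]
 t=31.0 tcp [0.6675 0.2168 0.3005] F [ 0.2  0.4 -0.1] w 0.0599
```

```bash
sed -i 's/^BOWL=.*/BOWL=np.array([.510,-.029])/' h.py
python3 - <<'E'
from h import *
X,Y=.6675,.2205
a=-.165
go([X,Y,.25],a,False); robot.sleep(.3); st()
robot.servo_line([X,Y,.137],vel=.1,until_force=8); o=st("down")
jaws.command_gripper(0); o=st("grip"); np.save("grip.npy",np.r_[o["tool_pos"],a])
d=Cam("side"); d.save("d5",(140,180,260,300),4)
robot.servo_line([X,Y,.17],vel=.05); st("lift")
Cam("side").save("d5b",(140,150,260,300),4)
E
```

```text
t=31.6 tcp [0.6681 0.2209 0.2519] F [-0.   0.4  0.4] w 0.0601
down t=32.9 tcp [0.668  0.2208 0.138 ] F [-0.3  0.  -0.6] w 0.0601
grip t=33.3 tcp [0.6678 0.2206 0.1376] F [0.8 0.4 1.2] w 0.0215
lift t=34.2 tcp [0.6674 0.2204 0.1698] F [-0.9 -0.4 -1.8] w 0.0216
```

View pics/d5b.png

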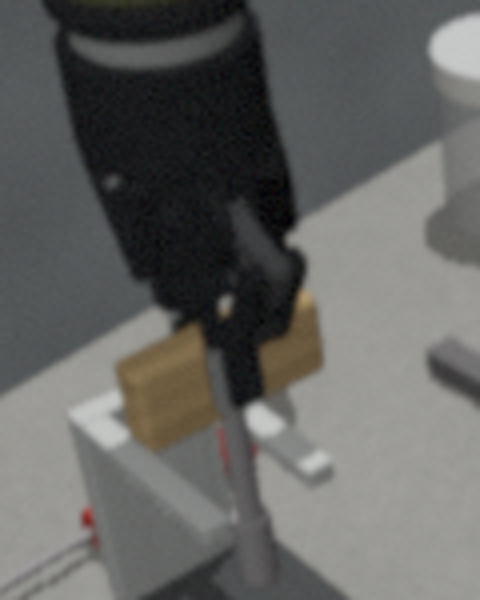

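The side view shows the stirrer upright in the jaws, its handle lifted clear of the rails. Lifting out and moving over the bowl.

```bash
python3 - <<'E'
from h import *
X,Y=.6675,.2205
robot.servo_line([X,Y,.275],vel=.12); st("up")
t=np.deg2rad(152); p=BOWL+.04*np.array([np.cos(t),np.sin(t)])
robot.servo_line([p[0],p[1],.275],vel=.15); st("over")
Cam("side").save("d6",(270,100,430,310),3)
hit=robot.servo_line([p[0],p[1],.138],vel=.06,until_force=8); print(hit); st("low")
Cam("scene").save("s6",(250,100,430,310),3); Cam("side").save("d6b",(270,100,430,310),3)
E
cd pics; python3 -c "
import cv2,numpy as np
a=[cv2.imread(f+'.png') for f in('d6','s6','d6b')]
h=500
cv2.imwrite('c6.png',np.hstack([cv2.resize(i,(265,int(265*i.shape[0]/i.shape[1]))) [:300] for i in a]))"
```

```text
up t=35.3 tcp [0.6671 0.2202 0.2739] F [-0.8  0.3 -1.4] w 0.0210
over t=37.4 tcp [ 0.4749 -0.0096  0.275 ] F [ 0.1  0.5 -1.7] w 0.0209
False
low t=39.9 tcp [ 0.4749 -0.0102  0.1382] F [-0.2  0.7 -1.2] w 0.0213
```

View pics/c6.png

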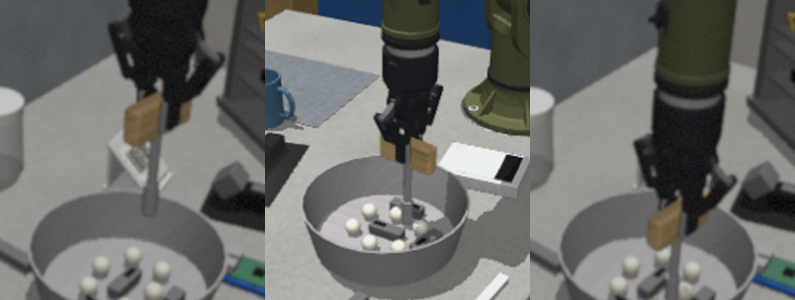

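The foot went down freely at tip height about 21 mm, between the latches. Stirring one circle first while watching the force.

```bash
cat >> h.py <<'E'
def stir(t0,n,N=18,r=.0405,vel=.05,z=.138):
    mx=0;zs=[]
    for k in range(1,int(n*N)+1):
        t=t0+2*np.pi*k/N; p=BOWL+r*np.array([np.cos(t),np.sin(t)])
        hit=robot.servo_line([p[0],p[1],z],vel=vel,until_force=20)
        o=monitor.get_obs(); F=np.linalg.norm(o["force"]); mx=max(mx,F); zs.append(o["tool_pos"][2])
        if hit: print("HIT",k,o["force"],o["tool_pos"]); return t,False
    st("stir"); print("maxF",mx,"z",min(zs),max(zs)); return t,True
E
python3 - <<'E'
from h import *
t,ok=stir(np.deg2rad(152),1)
Cam("scene").save("s7",(250,100,430,310),3); Cam("side").save("d7",(270,180,430,310),4)
E
```

```text
stir t=47.8 tcp [ 0.4742 -0.0104  0.138 ] F [ 0.  -0.  -1.9] w 0.0217
maxF 2.707788843103785 z 0.13786404166663474 0.13809399742525402
```

View pics/d7.png

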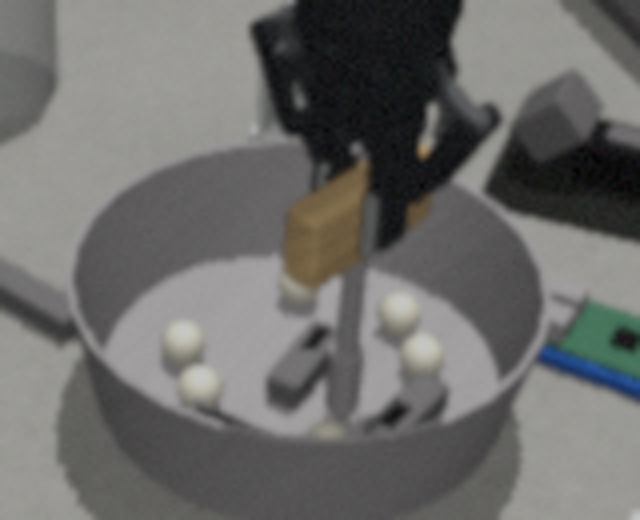

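View pics/s7.png

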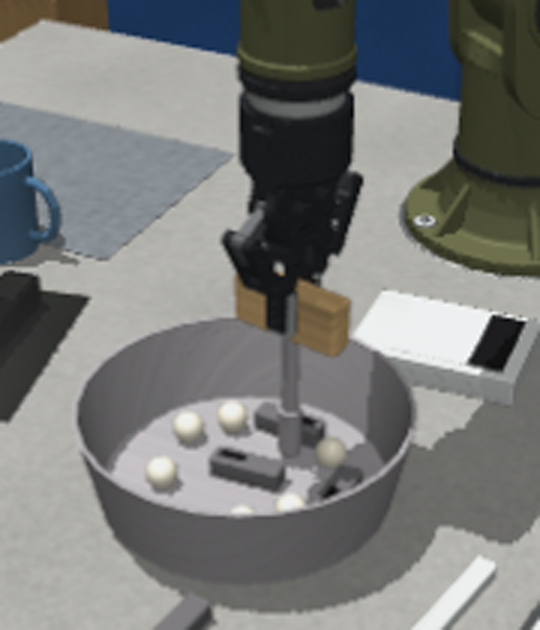

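One circle is done, max 2.7 N, with everything inside and the rod upright. Four more.

```bash
python3 - <<'E'
from h import *
t,ok=stir(np.deg2rad(152),4)
o=st(); p=o["tool_pos"]
if ok:
    robot.servo_line([p[0],p[1],.275],vel=.1); st("up")
    Cam("side").save("d8",(270,100,430,310),3); Cam("scene").save("s8",(250,60,430,310),3)
E
cd pics; python3 -c "
import cv2,numpy as np
a=[cv2.resize(cv2.imread(f+'.png'),(395,520)) for f in('d8','s8')]
cv2.imwrite('c8.png',np.hstack(a))"
```

```text
stir t=79.1 tcp [ 0.4741 -0.0104  0.138 ] F [-0.4  1.5 -0.6] w 0.0213
maxF 3.2044320289826977 z 0.13785821477841162 0.13812746315016572
 t=79.1 tcp [ 0.4741 -0.0104  0.138 ] F [-0.4  1.5 -0.6] w 0.0213
up t=80.6 tcp [ 0.4737 -0.0104  0.2743] F [-0.9  0.2 -2.3] w 0.0214
```

View pics/c8.png

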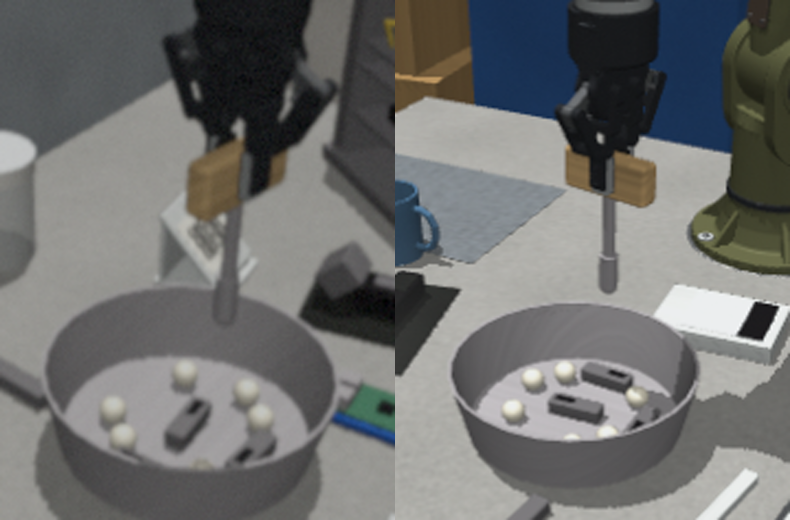

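All six beads and three latches stay in the bowl after five circles. Hanging the stirrer back.

```bash
python3 - <<'E'
from h import *
X,Y=.6678,.2206
robot.servo_line([X,Y,.275],vel=.15); robot.sleep(.2); st("over")
robot.servo_line([X,Y,.16],vel=.08,until_force=6); st("mid")
h=robot.servo_line([X,Y,.1372],vel=.04,until_force=5); print(h); st("low")
jaws.command_gripper(.05); st("open"); robot.sleep(.3)
robot.servo_line([X,Y,.27],vel=.15); st("up")
Cam("side").save("d9",(140,150,260,340),3); Cam("scene").save("s9",(340,210,460,400),3)
w=Cam("wrist"); w.save("w9",(200,50,500,350),2)
E
cd pics; python3 -c "
import cv2,numpy as np
a=[cv2.imread(f+'.png') for f in('d9','s9')]
cv2.imwrite('c9.png',np.hstack(a))"
```

```text
over t=83.1 tcp [0.6678 0.2201 0.2752] F [ 0.8 -1.2 -1.1] w 0.0215
mid t=84.7 tcp [0.6682 0.2208 0.1607] F [ 0.8 -0.1 -2.1] w 0.0215
True
low t=85.2 tcp [0.6675 0.2203 0.1376] F [ 0.7 -0.5  3.7] w 0.0214
open t=85.6 tcp [0.6665 0.2198 0.1361] F [-0.  -0.4 -0.3] w 0.0502
up t=86.9 tcp [0.6674 0.2203 0.2687] F [-0.4 -0.1 -0.2] w 0.0500
```

View pics/c9.png

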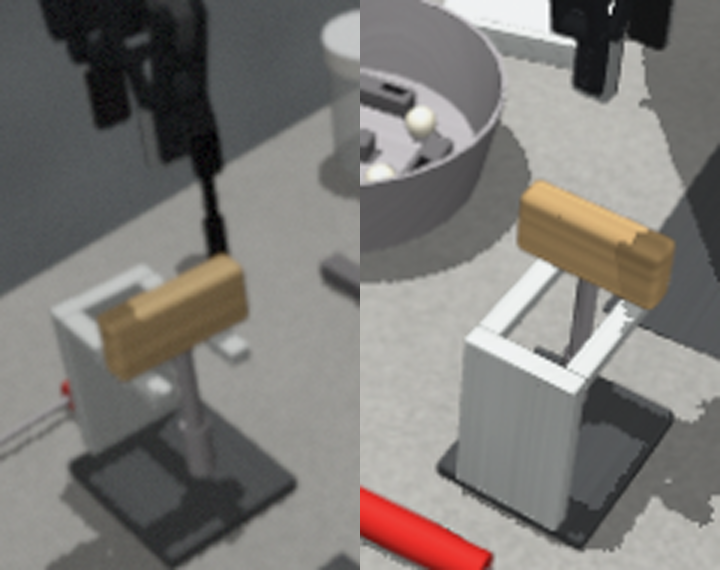

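View pics/w9.png

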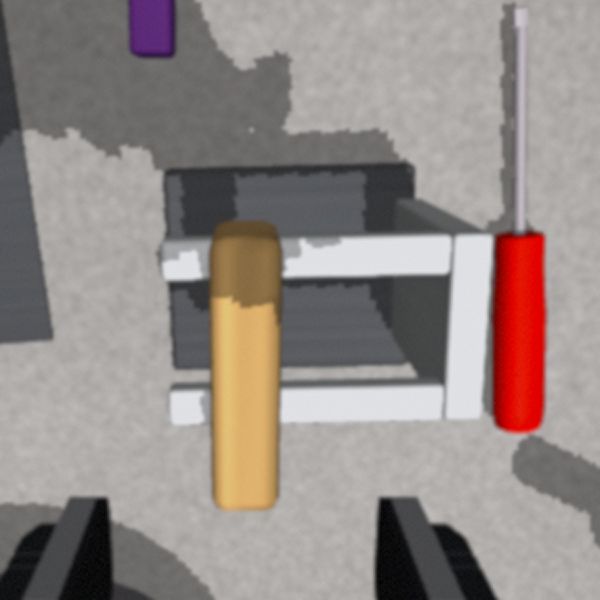

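The stirrer hangs across both rails as before, with its rod upright in the gap. Now the scanner, pad and label.

```bash
python3 - <<'E'
from h import *
jaws.command_gripper(.06)
for p,a in (([.45,-.31,.32],.23+np.pi/2),([.60,-.27,.28],.1+np.pi/2)):
    for k in (0,np.pi): 
        b=solver.solve_ik(p,qR(Rdown(a+k))); print(p,a+k,b)
a=go([.45,-.31,.32],.23+np.pi/2); robot.sleep(.3); st(str(a)); w=Cam("wrist"); w.save("w10"); np.save("w10M",w.M)
E
```

```text
[0.45, -0.31, 0.32] 1.8007963267948965 [ 1.2315  0.1207 -0.7374  1.546   0.0812  1.5062  2.2933]
[0.45, -0.31, 0.32] 4.94238898038469 [ 1.0091  0.097  -0.4891  1.5529  0.0456  1.5031 -0.8219]
[0.6, -0.27, 0.28] 1.6707963267948966 [ 1.0455  0.4731 -0.9518  1.3284  0.3806  1.5278  1.8032]
[0.6, -0.27, 0.28] 4.812388980384689 [ 0.8394  0.3834 -0.6218  1.3362  0.2204  1.4906 -1.236 ]
4.94238898038469 t=89.7 tcp [ 0.4503 -0.3096  0.3199] F [ 0.5  0.3 -0.3] w 0.0602
```

View pics/w10.png

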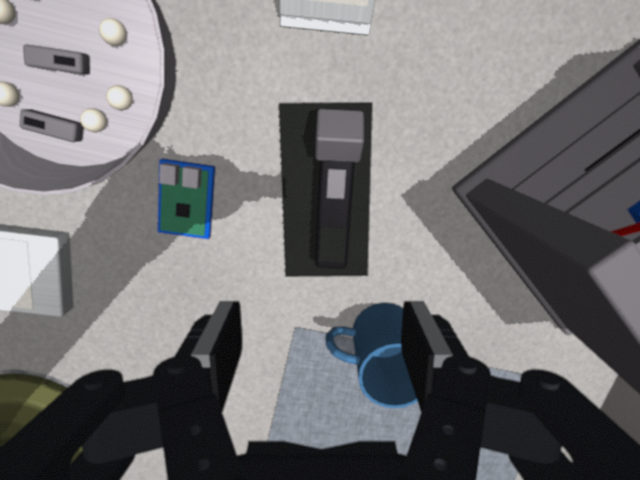

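The pad spans (280–371, 103–276). The scanner's grey head is at (340,135), with the black body below it to row 267. Zooming in with the contrast raised.

```bash
python3 - <<'E'
import cv2,numpy as np
im=cv2.imread("pics/w10.png")[90:290,260:400]
im=np.clip(255*(im/255.)**.5,0,255).astype(np.uint8); cv2.imwrite("pics/w10c.png",cv2.resize(im,None,fx=3,fy=3,interpolation=2))
E
```

```text
(no output)
```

View pics/w10c.png

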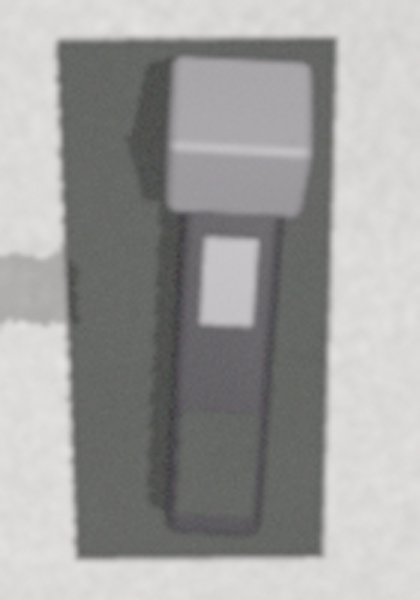

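```bash
python3 - <<'E'
from h import *
w=Cam("wrist")
f=lambda a:np.array(a,float)/3+[260,90]-.333
P=w.onz(f([(58,42),(335,40),(322,555),(77,555)]),.003)[:,:2]; c=P.mean(0)
print("pad",P,c,np.linalg.norm(np.diff(np.r_[P,P[:1]],axis=0),axis=1))
v=(P[0]+P[1]-P[2]-P[3])/2; print("pad yaw",np.arctan2(v[1],v[0]))
Q=w.onz(f([(186,213),(283,215),(168,515),(260,518)]),.035)[:,:2]
fr,re=(Q[0]+Q[1])/2,(Q[2]+Q[3])/2; v=fr-re; y=np.arctan2(v[1],v[0])
print("widths",np.linalg.norm(Q[0]-Q[1]),np.linalg.norm(Q[2]-Q[3]),"len",np.linalg.norm(v),"yaw",y,"rear",re)
u=v/np.linalg.norm(v); print("origin from rear",re+.085*u, "rel pad",re+.085*u-c)
H=w.onz(f([(175,57),(312,63),(170,145),(312,153)]),.063)[:,:2]; h=(H[0]+H[1])/2; print("head front",h,np.linalg.norm(H[0]-H[1]),np.linalg.norm(H[0]-H[2]), (h-re)@u-.085, np.cross(u,h-re))
E
```

```text
pad [[ 0.5169 -0.2481]
 [ 0.5397 -0.3433]
 [ 0.3485 -0.3899]
 [ 0.3262 -0.2941]] [ 0.4328 -0.3189] [0.0979 0.1968 0.0984 0.1961]
pad yaw 0.23777018101869238
widths 0.033259540485406164 0.03406830497388291 len 0.11113280943586162 yaw 0.17263788272715241 rear [ 0.3667 -0.3402]
origin from rear [ 0.4504 -0.3256] rel pad [ 0.0176 -0.0067]
head front [ 0.5258 -0.3107] 0.04234568930239902 0.026502625351781595 0.07678627001876608 0.0017680076326114652<stdin>:11: DeprecationWarning: Arrays of 2-dimensional vectors are deprecated. Use arrays of 3-dimensional vectors instead. (deprecated in NumPy 2.0)
```

```bash
python3 - <<'E'
from h import *
w=Cam("wrist")
f=lambda a:np.array(a,float)/3+[260,90]-.333
print("rear top/bottom",w.onz(f([(213,517)]),.035),w.onz(f([(213,533)]),.003))
a=go([.57,-.29,.27],.15-np.pi/2,False); robot.sleep(.3); st(str(a)); w=Cam("wrist"); w.save("w11"); np.save("w11M",w.M)
E
```

```text
rear top/bottom [[ 0.3663 -0.34    0.035 ]] [[ 0.3477 -0.3452  0.003 ]]
-1.4207963267948966 t=90.8 tcp [ 0.5694 -0.291   0.2711] F [-0.5  0.4 -0.1] w 0.0602
```

View pics/w11.png

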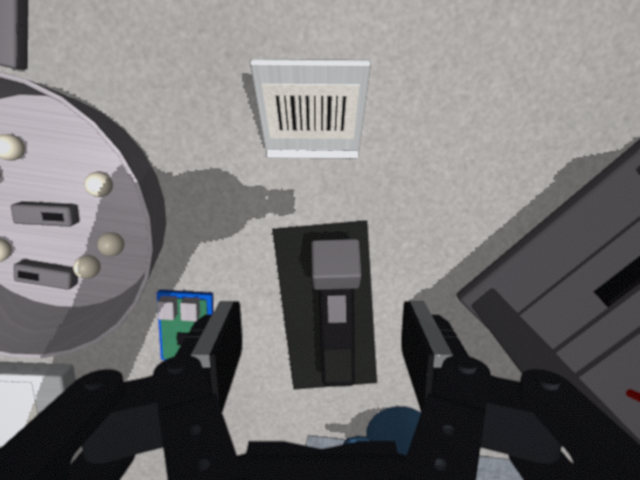

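Label sheet at about (263–361, 83–139) in this view, centre near (312,111). Zooming in on it for the corners.

```bash
python3 - <<'E'
import cv2,numpy as np
im=cv2.imread("pics/w11.png")
cv2.imwrite("pics/w11c.png",cv2.resize(im[45:170,235:385],None,fx=5,fy=5,interpolation=2))
im=im[210:400,260:390]
im=np.clip(255*(im/255.)**.5,0,255).astype(np.uint8); cv2.imwrite("pics/w11d.png",cv2.resize(im,None,fx=3,fy=3,interpolation=2))
E
```

```text
(no output)
```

View pics/w11c.png

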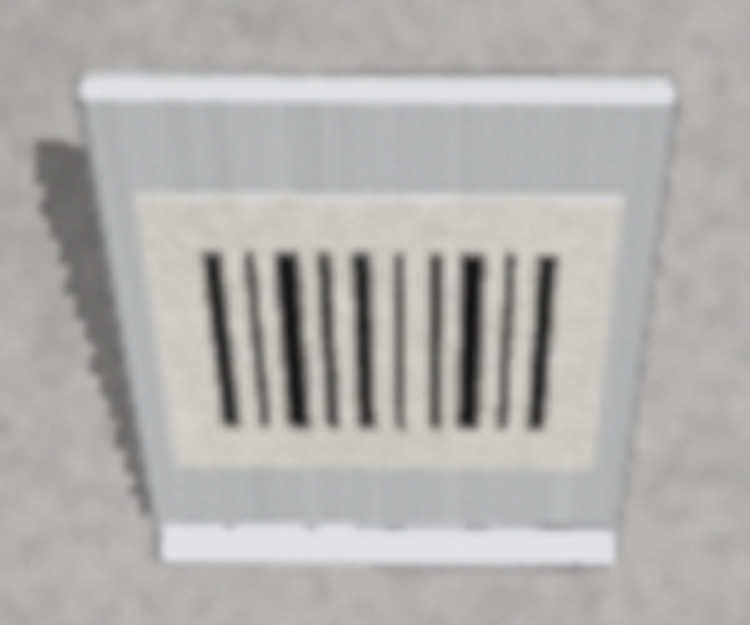

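View pics/w11d.png

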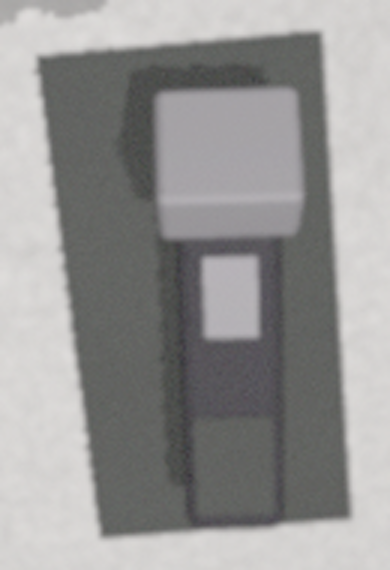

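```bash
python3 - <<'E'
from h import *
w=Cam("wrist")
g=lambda a,o,k:np.array(a,float)/k+o-.5+.5/k
uv=g([(135,193),(627,195),(597,468),(172,466)],[235,45],5)
# label frame: x? take object: y level across (left in robot view = +y), x up/down slope
a,b=.031,.038
obj=np.array([(a,b,0),(a,-b,0),(-a,-b,0),(-a,b,0)])  # x up the slope, y left, z out (x cross y = z out)
ok,rv,tv=cv2.solvePnP(obj,uv,w.K,w.d)
R=cv2.Rodrigues(rv)[0]; C=np.diag([1,-1,-1.]); Rw=w.M[:3,:3].T@C@R; pw=w.M[:3,:3].T@(C@tv[:,0]-w.M[:3,3])
print("label",pw,"\n",Rw); n=Rw[:,2]; print("elev",np.arcsin(n[2]),"az",np.arctan2(n[1],n[0]), "reproj",np.abs(cv2.projectPoints(obj,rv,tv,w.K,w.d)[0][:,0]-uv).max())
# center via diagonal crossing at z=.05
L=np.cross(np.r_[uv[0],1],np.r_[uv[2],1]);M=np.cross(np.r_[uv[1],1],np.r_[uv[3],1]);x=np.cross(L,M);x=x[:2]/x[2]; print("center z=.05",x,w.onz([x],.05))
# level edges: direction of top and bottom edges
n4=w.onz(uv[:2],.05+.031*np.cos(np.arcsin(n[2]))); print("top edge len",np.linalg.norm(n4[0]-n4[1]),n4)
n5=w.onz(uv[2:],.05-.031*np.cos(np.arcsin(n[2]))); print("bot edge len",np.linalg.norm(n5[0]-n5[1]),n5)
f=lambda a:g(a,[260,210],3)
P=w.onz(f([(38,58),(320,33),(350,517),(102,535)]),.003)[:,:2]; c=P.mean(0); v=(P[0]+P[1]-P[2]-P[3])/2
print("pad",c,np.arctan2(v[1],v[0]),np.linalg.norm(np.diff(np.r_[P,P[:1]],axis=0),axis=1))
for z in(.035,):
    Q=w.onz(f([(180,240),(281,240),(190,520),(282,520)]),z)[:,:2]; fr,re=(Q[0]+Q[1])/2,(Q[2]+Q[3])/2; v=fr-re
    yaw=np.arctan2(v[1],v[0]);u=v/np.linalg.norm(v)
    print(z,"w",np.linalg.norm(Q[0]-Q[1]),np.linalg.norm(Q[2]-Q[3]),"yaw",yaw,"rear",re,"orig",re+.085*u)
H=w.onz(f([(157,90),(298,90)]),.061)[:,:2]; h=H.mean(0); print("head front",h,np.linalg.norm(H[0]-H[1]),"orig",h-.087*u,(h-re)@u)
E
```

```text
label [ 0.6388 -0.2723  0.0538] 
 [[ 0.7053 -0.142  -0.6945]
 [ 0.0934  0.9898 -0.1075]
 [ 0.7027  0.011   0.7114]]
elev 0.7914611718064747 az -2.9879663017032705 reproj 0.37295859386034635
center z=.05 [311.151  112.6947] [[ 0.6389 -0.2722  0.05  ]]
top edge len 0.07647956325204393 [[ 0.6554 -0.2315  0.0718]
 [ 0.6663 -0.3072  0.0718]]
bot edge len 0.07743015477635785 [[ 0.6222 -0.3135  0.0282]
 [ 0.6112 -0.2368  0.0282]]
pad [ 0.4334 -0.3183] 0.23915570452890236 [0.0977 0.1976 0.0977 0.1969]
0.035 w 0.03381728630097381 0.03328861704861221 yaw 0.17571672158847335 rear [ 0.3646 -0.3401] orig [ 0.4483 -0.3252]
head front [ 0.534  -0.3092] 0.04226796628915333 orig [ 0.4484 -0.3244] 0.17217552460467073
```

Label: centre (0.639, −0.272, 0.05), 45° slope, turned about 0.14 rad. Scanner: origin (0.448, −0.325), yaw 0.176, and its rear-to-head length of 172 mm matches the spec. I check the cabinet clearance, then grasp.

```bash
python3 - <<'E'
from h import *
d=Cam("side"); print("cab",d.onz([(440,200),(402,158)],0))
w=Cam("wrist"); w.M=np.load("w10M.npy"); print("cab wrist",w.onz([(457,188)],0))
y=.1757; a=y-np.pi/2; X,Y=.4484-.010*np.cos(y),-.325-.010*np.sin(y)
go([X,Y,.16],a,False); robot.sleep(.3); st("above"); w=Cam("wrist"); w.save("w12")
robot.servo_line([X,Y,.0085],vel=.1,until_force=8); robot.sleep(.2); st("down")
Cam("side").save("d12",(330,120,490,270),5)
E
```

```text
cab [[ 0.4737 -0.4616  0.    ]
 [ 0.6749 -0.626   0.    ]]
cab wrist [[ 0.4734 -0.4623  0.    ]]
above t=92.0 tcp [ 0.44   -0.3264  0.1607] F [-1.  -0.   0.1] w 0.0601
down t=93.9 tcp [ 0.4387 -0.3269  0.0089] F [ 0.2 -0.4  0.2] w 0.0598
```

View pics/w12.png

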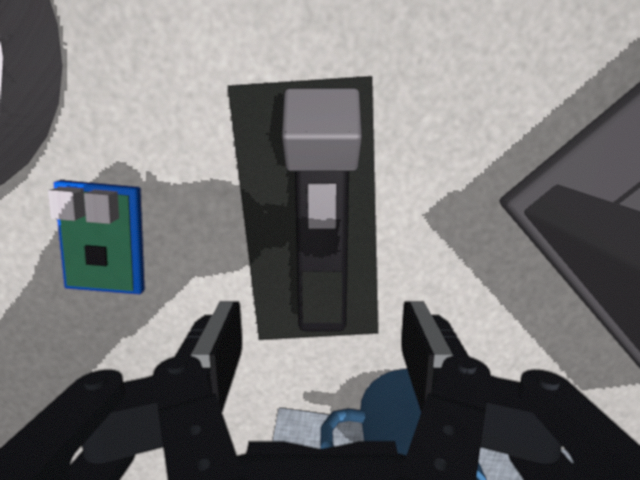

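View pics/d12.png

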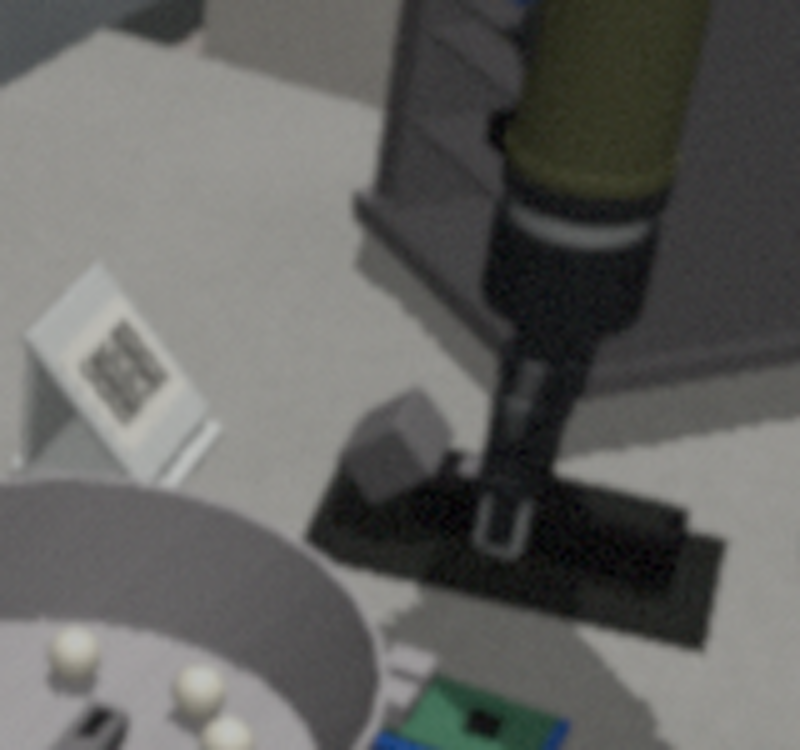

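```bash
python3 - <<'E'
from h import *
jaws.command_gripper(0); o=st("grip")
p=o["tool_pos"]
R=Rq(o["tcp_rot"]); print("yaw",np.arctan2(R[1,1],R[0,1]))
robot.servo_line([p[0],p[1],.06],vel=.06); st("lift")
robot.servo_line([p[0],p[1],.13],vel=.12); robot.sleep(.2); st("lift2")
Cam("side").save("d13",(330,100,490,250),5); w=Cam("wrist"); w.save("w13")
E
```

```text
grip t=94.3 tcp [ 0.4388 -0.3269  0.0088] F [-0.1  0.1  2.4] w 0.0351
yaw 0.17571843616167218
lift t=95.3 tcp [ 0.4385 -0.3267  0.0596] F [-0.  -0.2 -0.7] w 0.0353
lift2 t=96.2 tcp [ 0.4383 -0.3265  0.129 ] F [-0.2  0.3 -2.1] w 0.0353
```

View pics/d13.png

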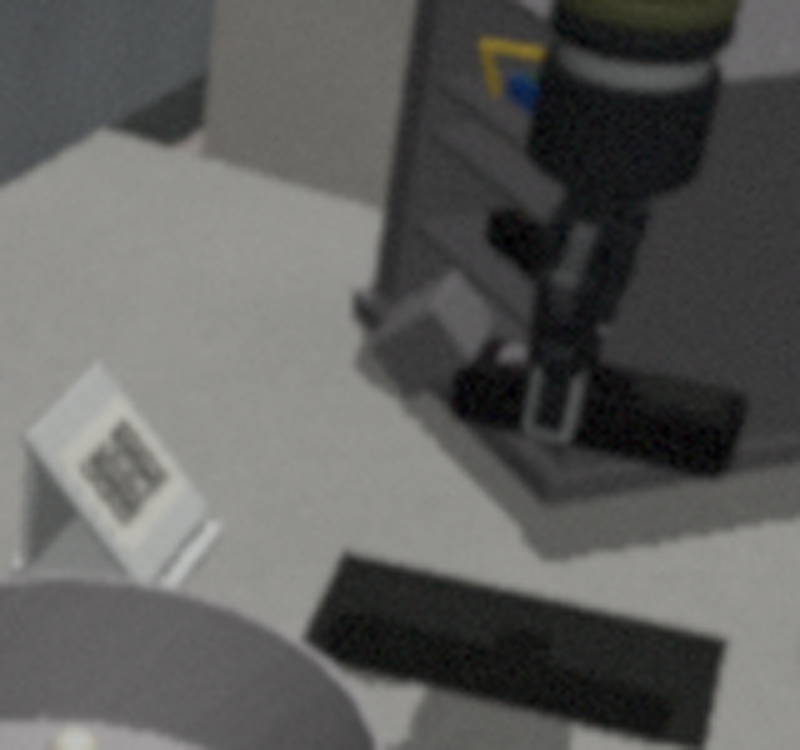

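View pics/w13.png

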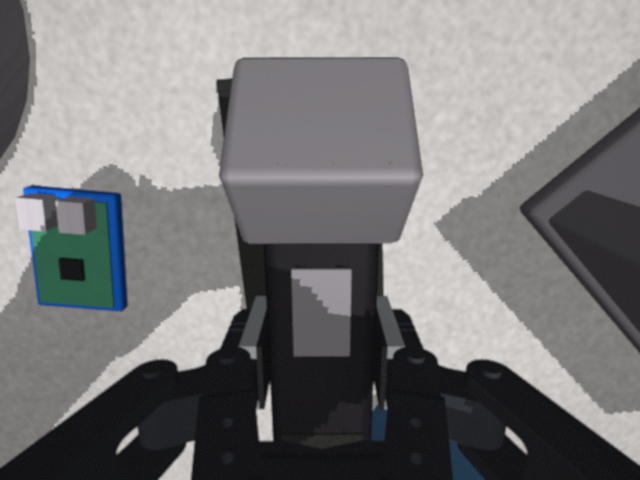

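```bash
python3 - <<'E'
from h import *
w=Cam("wrist"); o=monitor.get_obs(); R=Rq(o["tcp_rot"]); p=o["tool_pos"]
def S(x,y,z): # scanner frame -> world, scanner y = left of x ; tool x=-z, tool y=+x, tool z = y? 
    t=np.array([.0058-z,.010+x,0]) ; zt=np.cross([0,0,1],R[:,1]); return p+R@t+zt*y
for q in [(.087,.023,.06),(.087,-.023,.06),(.087,.023,.056),(.045,.018,.032),(.045,-.018,.032),(-.085,.018,.032),(-.085,-.018,.032)]: print(q,w.proj(S(*q)))
d=Cam("side")
print("side"); 
for q in [(-.085,.018,0),(-.085,.018,.032),(-.085,-.018,.032),(.087,.023,.06)]: print(q,(d.proj(S(*q))-[330,100])*5)
E
```

```text
(0.087, 0.023, 0.06) [[200.3974  -5.6267]]
(0.087, -0.023, 0.06) [[444.434   -6.1351]]
(0.087, 0.023, 0.056) [[206.0351  -0.4276]]
(0.045, 0.018, 0.032) [[258.9372 186.8761]]
(0.045, -0.018, 0.032) [[385.5021 186.6376]]
(-0.085, 0.018, 0.032) [[275.209  525.7118]]
(-0.085, -0.018, 0.032) [[370.063  525.5652]]
side
(-0.085, 0.018, 0) [[707.5149 480.3927]]
(-0.085, 0.018, 0.032) [[723.7142 419.5779]]
(-0.085, -0.018, 0.032) [[737.3751 384.491 ]]
(0.087, 0.023, 0.06) [[359.1246 285.5186]]
```

The predicted and seen rear corner of the scanner disagree by several mm along its length, so I check more closely before aiming.

```bash
python3 - <<'E'
from h import *
def en(im): return np.clip(255*(im/255.)**.45,0,255).astype(np.uint8)
im=cv2.imread("pics/w12.png")[70:345,215:395]; cv2.imwrite("pics/w12c.png",cv2.resize(en(im),None,fx=2.18,fy=2.18,interpolation=2))
d=Cam("side"); s=Cam("scene")
cv2.imwrite("pics/d13c.png",cv2.resize(en(d.im[140:200,395:485]),None,fx=8,fy=8,interpolation=2))
cv2.imwrite("pics/s13c.png",cv2.resize(en(s.im[130:230,190:310]),None,fx=6,fy=6,interpolation=2))
E
```

```text
(no output)
```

View pics/w12c.png

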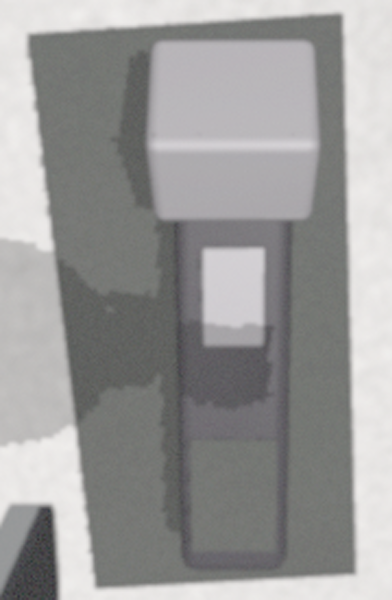

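View pics/d13c.png

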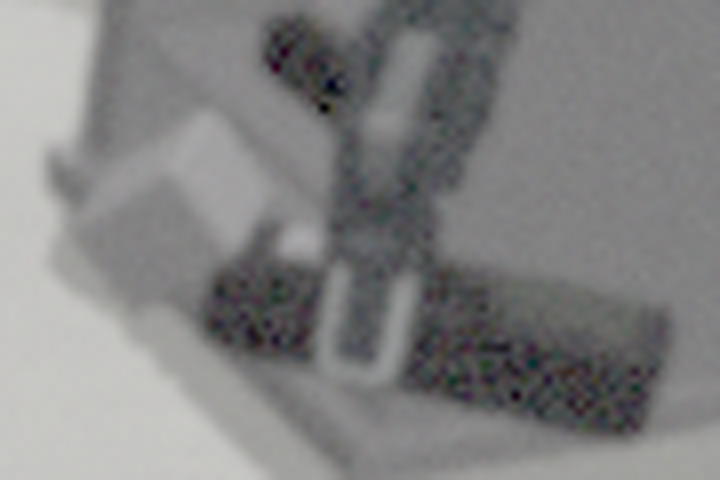

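View pics/s13c.png

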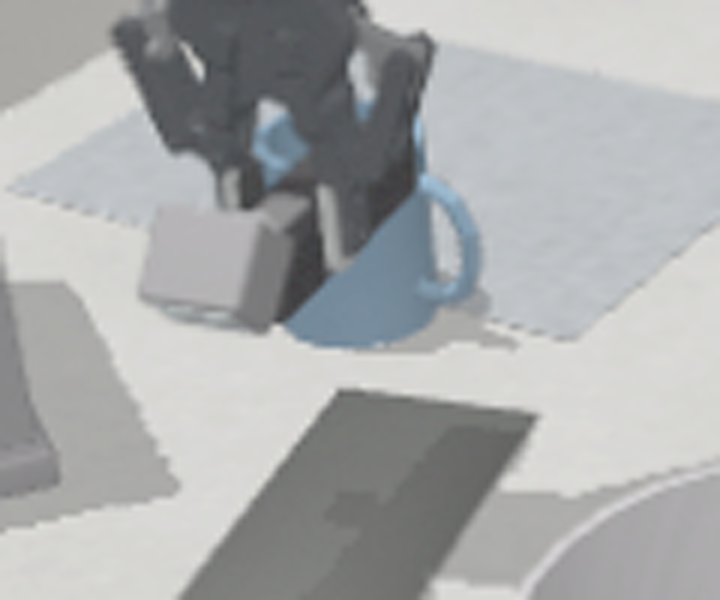

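```bash
python3 - <<'E'
from h import *
w=Cam("wrist"); mount=np.array(optics.camera("wrist")["mount"])
g=lambda a,o,k:np.array(a,float)/k+o-.5+.5/k
y=.1757;u=np.array([np.cos(y),np.sin(y)])
M12=np.eye(4);M12[:3,:3]=Rdown(y-np.pi/2);M12[:3,3]=[.4400,-.3264,.1607];M12=np.linalg.inv(M12@mount)
for n,M,px in (("w10",np.load("w10M.npy"),g([(213,533)],[260,90],3)),("w11",np.load("w11M.npy"),g([(235,524)],[260,210],3)),("w12",M12,g([(236,568)],[215,70],2.18))):
    w.M=M; r=w.onz(px,.033)[0,:2]; print(n,r,"orig",r+.0845*u, "along-grip offset",(r+.0845*u-[.4387,-.3269])@u)
# head lower front edge + ridge: triangulate between w11 and w12 (ridge ends midpoint; front edge midpoint; white patch centre)
ca,cb=Cam("wrist"),Cam("wrist"); ca.M=np.load("w11M.npy"); cb.M=M12
A=g([(229,198),(228,89),(230,236),(231,297)],[260,210],3); B=g([(234,145),(233,42),(234,218),(234,297)],[215,70],2.18)
P,gap=tri(ca,A,cb,B)
for q,gg in zip(P,gap): d=q[:2]-[.4387,-.3269]; print(q,gg,"along",d@u,"lat",d@[-u[1],u[0]])
E
```

```text
w10 [ 0.3595 -0.3415] orig [ 0.4427 -0.3267] along-grip offset 0.0040040374897022495
w11 [ 0.3612 -0.3405] orig [ 0.4444 -0.3258] along-grip offset 0.005842534415241399
w12 [ 0.3597 -0.3416] orig [ 0.4429 -0.3269] along-grip offset 0.004131728005464723
[ 0.4993 -0.3158  0.0605] 0.0008505245684277887 along 0.061587517265119796 lat 0.0002989436630382027
[ 0.5255 -0.3117  0.0334] 0.0004886215912710911 along 0.08810098948509626 lat -0.00020037509621133784
[ 0.4776 -0.32    0.0406] 0.00022014160900034202 along 0.03950549568084537 lat -4.217132695987992e-05
[ 0.4533 -0.3244  0.0361] 0.0001433971859119581 along 0.014837372098146309 lat -5.911942280480878e-05
```

```bash
python3 - <<'E'
from h import *
w=Cam("wrist"); o=monitor.get_obs(); R=Rq(o["tcp_rot"]); p=o["tool_pos"]; z0=.0088
u=R[:,1]
# triangulated points while lying: (along,z world)
for n,al,z,row in (("ridge",.0616,.0605,175),("front",.0881,.0334,58),("headrear",.0395,.0406,242),("patch",.0148,.0361,313)):
    q=p+u*al+np.array([0,0,z-z0]); print(n,w.proj(q),row)
y=.143; c=np.array([np.cos(y),np.sin(y),0]); n=np.array([-np.cos(y),-np.sin(y),1])/np.sqrt(2)
L=np.array([.639,-.272,.05]); b=L+.10*n; tcp=b-c*(.0033+.075)+np.array([0,0,z0-.003-.020]); print("aim tcp",tcp,b)
print(solver.solve_ik(list(tcp),qR(Rdown(y-np.pi/2))))
E
```

```text
ridge [[322.3464 178.9325]] 175
front [[321.8716  61.5172]] 58
headrear [[322.1901 244.6766]] 242
patch [[322.2452 315.0572]] 313
aim tcp [ 0.4915 -0.2932  0.1065] [ 0.569  -0.2821  0.1207]
[ 0.9747  0.3015 -0.5609  1.7803  0.1773  1.1101 -1.0729]
```

No slip. The corrected grip is 3.3 mm behind the scanner's origin. Aiming and holding.

```bash
python3 - <<'E'
from h import *
y=.143; q=qR(Rdown(y-np.pi/2)); T=[.4915,-.2932,.1065]
robot.servo_line([T[0],T[1],.135],q,vel=.08); robot.servo_line(T,q,vel=.05); robot.sleep(.5)
o=st("aim"); R=Rq(o["tcp_rot"])
c=R[:,1]; d=-R[:,0]; b=o["tool_pos"]+c*.0783-d*.0058+d*.020; beam=(c-d)/np.sqrt(2)
n=np.array([-np.cos(y),-np.sin(y),1])/np.sqrt(2); L=np.array([.639,-.272,.05])
s=((L-b)@n)/(beam@n); h=b+s*beam; print("range",s,"miss mm",(h-L)*1000,"angle deg",np.degrees(np.arccos(-beam@n)))
w=Cam("wrist"); w.save("w14"); Cam("side").save("d14",(310,90,490,240),4); Cam("scene").save("s14",(150,120,310,300),4)
E
```

```text
aim t=98.9 tcp [ 0.4915 -0.2932  0.1066] F [-0.2 -0.3 -1. ] w 0.0351
range 0.10003366633207758 miss mm [0.0489 0.0089 0.0497] angle deg 0.006948520630175678
```

View pics/w14.png

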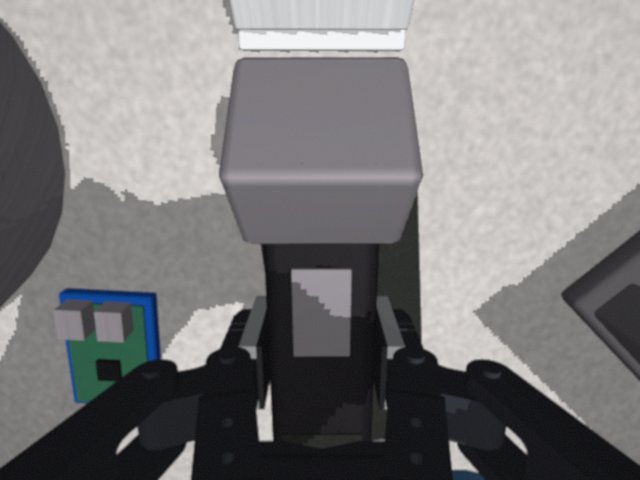

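View pics/d14.png

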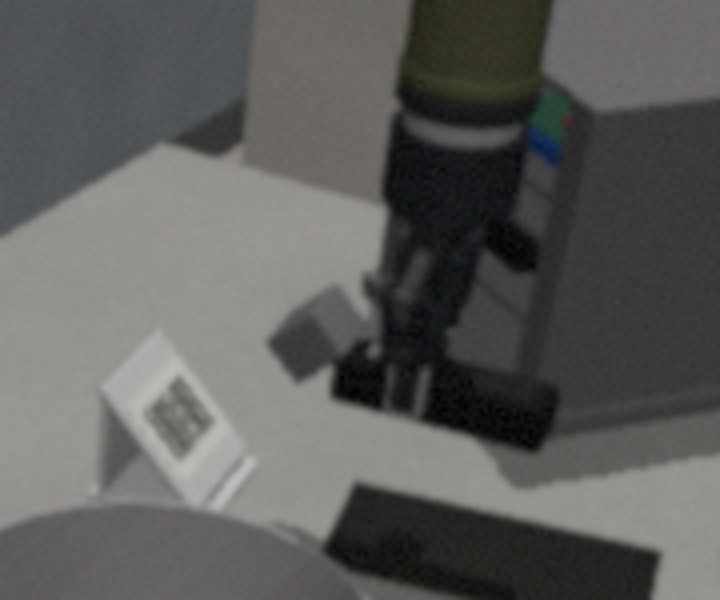

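View pics/s14.png

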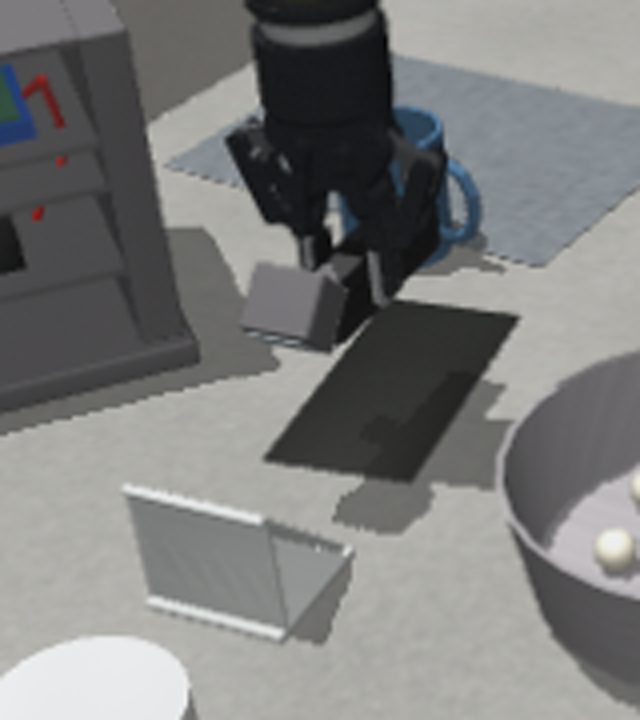

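The holder's lower edge (240–405) sits centred on and parallel to the head (230–408). Holding still for 3 s, then laying the scanner back in the middle of the pad.

```bash
python3 - <<'E'
from h import *
robot.sleep(3.0); st("held")
y=.2385; q=qR(Rdown(y-np.pi/2)); X,Y=np.array([.4331,-.3187])-.0033*np.array([np.cos(y),np.sin(y)])
robot.servo_line([.4915,-.2932,.13],vel=.06)
robot.servo_line([X,Y,.12],q,vel=.08); robot.sleep(.3); st("over")
robot.servo_line([X,Y,.025],vel=.08,until_force=6); st("near")
h=robot.servo_line([X,Y,.0075],vel=.03,until_force=4); print(h); st("set")
jaws.command_gripper(.06); robot.sleep(.3); st("open")
robot.servo_line([X,Y,.16],vel=.12); 
go([.45,-.31,.32],y-np.pi/2,False); robot.sleep(.5); st("up")
w=Cam("wrist"); w.save("w15",(230,60,430,310),2); np.save("w15M",w.M)
im=w.im[90:290,260:400]; im=np.clip(255*(im/255.)**.5,0,255).astype(np.uint8); cv2.imwrite("pics/w15c.png",cv2.resize(im,None,fx=3,fy=3,interpolation=2))
Cam("side").save("d15"); Cam("scene").save("s15")
E
```

```text
held t=102.1 tcp [ 0.4915 -0.2932  0.1065] F [-0.4  0.1 -1.2] w 0.0349
over t=103.9 tcp [ 0.4302 -0.3193  0.12  ] F [-0.2 -0.3 -1.3] w 0.0350
near t=105.3 tcp [ 0.4304 -0.3198  0.0256] F [-0.5 -0.3 -0.2] w 0.0348
True
set t=105.8 tcp [ 0.4297 -0.3195  0.0088] F [-0.7 -0.5  3.6] w 0.0350
open t=106.5 tcp [ 0.4288 -0.3189  0.0082] F [-0.4 -1.   0.1] w 0.0600
up t=109.1 tcp [ 0.4499 -0.31    0.3197] F [-0.1  0.6 -0.9] w 0.0601
```

View pics/w15c.png

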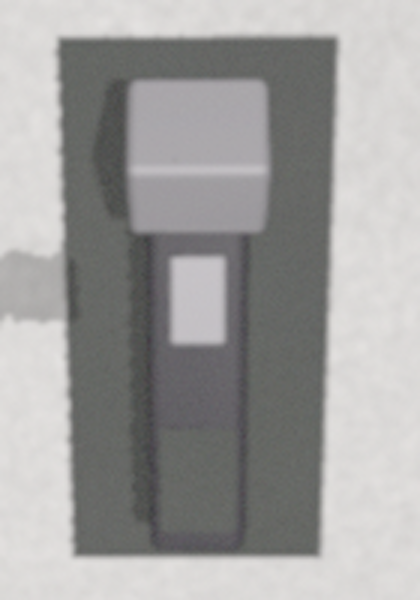

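View pics/d15.png

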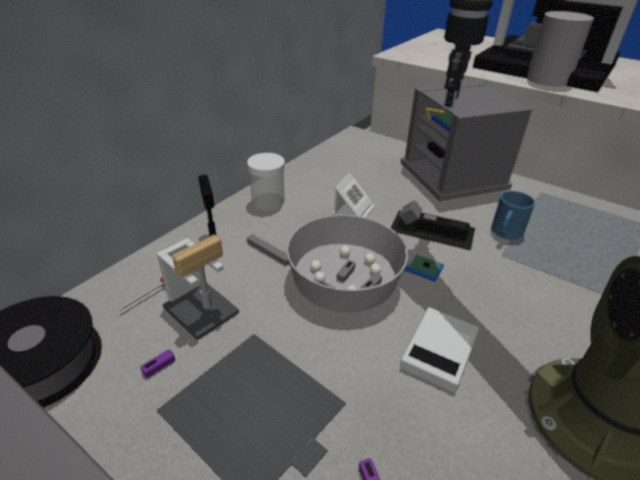

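View pics/s15.png

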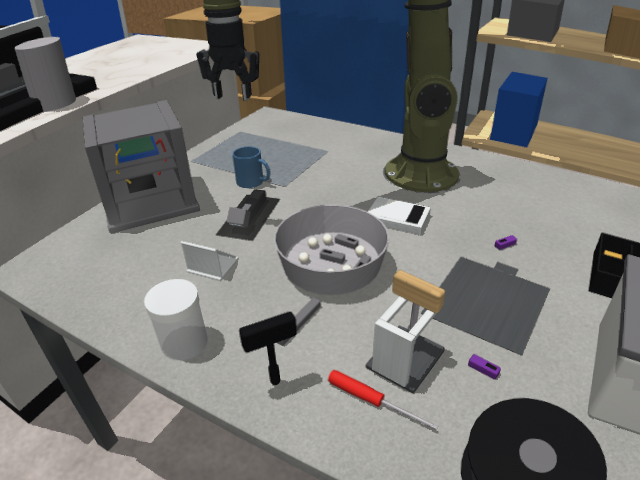

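```bash
python3 - <<'E'
from h import *
w=Cam("wrist"); w.M=np.load("w15M.npy")
f=lambda a:np.array(a,float)/3+[260,90]-.333
P=w.onz(f([(59,40),(336,38),(320,555),(75,555)]),.003)[:,:2]; c=P.mean(0); v=(P[0]+P[1]-P[2]-P[3])/2; yp=np.arctan2(v[1],v[0]); print("pad",c,yp)
re=w.onz(f([(198,549)]),.033)[0,:2]; ri=w.onz(f([(198.5,170)]),.0605)[0,:2]; fr=w.onz(f([(199,80)]),.0334)[0,:2]
v=ri-re; y=np.arctan2(v[1],v[0]); u=np.array([np.cos(y),np.sin(y)]); print("yaw",y)
for n,o in (("rear",re+.0845*u),("ridge",ri-.0583*u),("front",fr-.0848*u)):
    d=o-c; print(n,o,"along %.4f lat %.4f"%(d@u,d@[-u[1],u[0]]))
s=Cam("scene"); s.save("s16",(265,190,405,300),5)
E
```

```text
pad [ 0.4328 -0.3188] 0.2397269028600617
yaw 0.2407301519393745
rear [ 0.4338 -0.3184] along 0.0011 lat 0.0002
ridge [ 0.4329 -0.3186] along 0.0002 lat 0.0002
front [ 0.4334 -0.319 ] along 0.0006 lat -0.0003
```

View pics/s16.png

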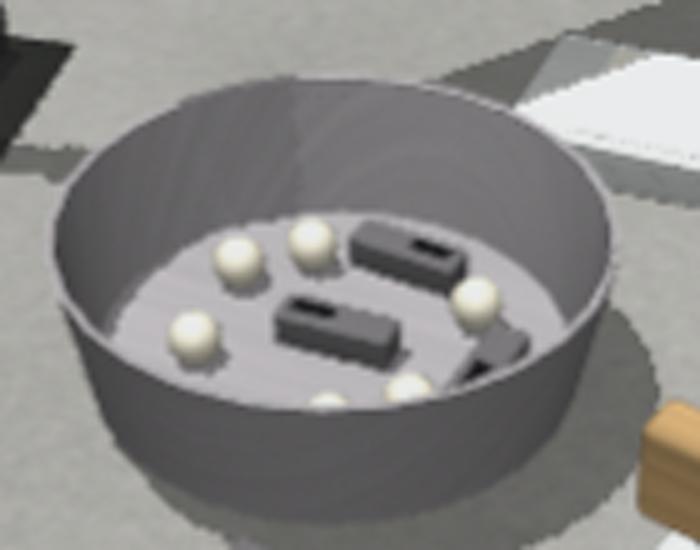

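All checks agree: six beads and three latches are in the bowl, and the scanner is within about 1 mm of the pad centre. Handing in.

```bash
python3 - <<'E'
from h import *
st(); print(job.close_job())
E
```

```text
t=109.3 tcp [ 0.45 -0.31  0.32] F [-0.2 -1.6  0.5] w 0.0603
the job is handed in; nothing more can be done
None
```

The whole job is done and handed in at about 109 s of the 210 s allowed; no verdict was reported.

- **Latches:** Only three of the four were on the plate. All three are now in the bowl, and the plate is empty.
- **Stirring:** I made five full circles, 8.1 cm across, with the foot's end worked out at about 4 mm above the bowl's floor. The force read at most 3.2 N. A picture afterwards shows all six beads and the three latches still inside.
- **Stirrer:** It hangs upright across both rails, where it started.
- **Scanner:** I held it for about 3.5 s, 10 cm from the label and square to it, with the beam on the label's middle. This comes from the measured poses and is good to 1–2 mm. There was no read-out to confirm that the label was read.
- **Back on the pad:** The scanner lies flat, within about 1 mm of the pad's middle and lined up with it.

One check disagreed: my first estimate of where the scanner sat in the gripper was about 7 mm off along its length. I measured it again from two views and corrected it before aiming. I left the look-alikes and the other things on the bench alone.

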